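# Wedge the bench block up in its cradle and hold

## Robot

A 6-joint arm with a two-finger parallel gripper is mounted at the origin on a cart in front of the work surface, level with it; the furniture and walls round the work are solid. World frame = base frame: x ahead of the robot, y to its left, z up, the work surface at z = 0. Lengths are in mm, angles in rad, forces in N, time in s.
With the tool pointing down it reaches from about 400 to 925 mm from the base axis. Payload 12.5 kg.
Tool frame: the origin (TCP) lies at the very end of the fingers, on their centre line; the grasp point (between the pads) lies 19 mm behind it; z points along the fingers, y is the direction in which the jaws open and shut (so a half turn about z gives the same grasp; the last joint's range is limited). The gripper opens to 95 mm and grips with 3 to 60 N. Pads are 20 mm wide; open, the fingers measure 119 mm over their backs; the gripper's body (75 mm by 180 mm) begins 59 mm behind the grasp point.
Start: joints at [1.125, 0.491, 1.559, -0, 1.092, -0.106], TCP at [208.296, 589.287, 214.661] pointing down, gripper open.
Joint ranges: [-3.1, 3.1], [-0.84, 2.19], [0.05, 2.79], [-1.13, 4.28], [0.06, 2.93], [-2.69, 2.69]. Speed limits (rad/s): [2.22, 2.22, 2.79, 3.14, 3.14, 3.14].

## Interface

Orientations are given as [roll, pitch, yaw] about the fixed x, y, z axes, in that order (R = Rz(yaw) Ry(pitch) Rx(roll)).
In Python, from cell import env gives the robot as it stands. The module is installed in compiled form; this text tells all that it offers.
- The arm moves only by the tool arm_command, never from a script. Its argument "deltas" is a list that holds one entry, the list of rows, each a list of 5 numbers: the closure, from 0 (fully open) to 1 (shut), then the shift along the world's x, y, z as a fraction of full scale, then the turn about the world's z as a fraction of full scale. In form: [[[grip, dx, dy, dz, twist], ...]]. A call has 1 to 12 rows; each row shifts and turns the pose as measured when the row begins; what a row does not reach is not made up. Full scale, the value 1, is 100 mm for a shift and pi/4 rad for a turn. A row lasts 1/12 s, in which the tool goes at most 41.7 mm and 7.16 degrees, less where a joint would pass 70% of its speed; a pose out of reach is approached as far as the arm can. A call with a number of a shift or a turn outside -1 to 1 is refused whole. A call with a gripper value outside its range is refused whole. The fingers move at their own pace and stop on an object; the grip force is fixed at half the most. Time passes only in rows, so rows that do not move let the fingers close. It gives the time, the measured TCP pose, the force and the opening at its end, in the units of the state.
- env.state(): the state, without advancing time (a new reading comes with each control period).
- env.read_camera(name): name is "side" or "top" or "wrist"; returns a dict with "frame" (480x640x3 uint8, red, green, blue), "fx", "fy", "cx", "cy" (pixels), "R" (3x3) and "t" (3): a world point X has camera coordinates R X + t; the wrist camera has in their place "tool_from_camera" (4x4, takes a point from camera to tool coordinates, whose origin is the TCP and whose axes are the flange's). Camera axes: x right, y down, z forward; pixel columns grow to the right and rows downward; lengths in mm; the calibration is good to about 2 mm. The wrist camera is an equidistant fisheye: a pixel r from the principal point sees the ray r / f radians off the axis. A picture is of the moment at which its call begins: read the wrist's pose just before it. There is no depth.
- env.job_done(): hands the job in, once; it reports no verdict.
The state is a dict: "t": time; "joints": joint angles; "qvel": joint speeds; "tau": joint torques, N m; "eef_pos": TCP position; "tcp_rot": TCP orientation; "ft_force": force on the tool from outside, world axes, zero at the start; "moment": the same for the moment, N m; "opening": opening from 0.0 (shut) to 1.0 (fully open).
Only numpy, scipy, OpenCV 4.12 (cv2) and the standard library are available. Lean on these libraries where they do the work, as an engineer would, in place of code of your own. Each camera call takes 0.05 s, during which the arm holds its last target.

## Task

Take the tapered steel wedge (not its flat twin) by its upright tab out of the parts bin, and push it, thin end first, between the cradle's two rails under the front edge of the steel bench block until that whole edge has just lifted off the rails, by about 3 mm. Lift the block with the wedge alone, without touching it with the gripper, and leave the other pieces in the bin. Finish while still gripping the wedge in place with the block resting on it: do not let go.

Things in the scene. Friction and masses are not known exactly. Their poses are not given: they have to be found in the camera images.
- wedge: Loose plain steel wedge, 114 long x 24 wide mm, 0.2 kg, flat in the bin, thin end roughly away from the robot. Origin mid underside, +x to the thin end. Its top rises evenly from 4 mm at the thin end (x = +57) to 20 mm at x = -23, 1 mm per 5 mm, then stays 20 mm to x = -57. On the thick end stands a grip tab: x -56 to -32, 14 mm wide in y, z 20 to 60 mm.
- wedge_tip (a point): middle of the wedge's thin end, at underside level (57 mm ahead of the wedge's origin)
- wedge_grip (a point): point in the middle of the wedge's grip tab, 46 mm above the wedge's underside and 44 mm behind its origin; grip here across the 14 mm width (along the wedge's y)
- flat_shim: the wedge's flat twin: same length, width and grip tab, but its body is 18 mm thick all along, so it does not fit under the block. Same origin and axes. Leave it in the bin.
- block: Loose hardened steel bench block, 66 x 66 x 19 mm, about 0.6 kg, lying in the cradle on its two rails; origin at the middle of its underside, x as the cradle's. It has about 2 mm of play to the cheeks and the rear stop.
- block_front_left (a point): lower corner of the block at its front edge (the edge towards the cradle's open front), left seen from the front; at x = -33, y = +33 mm of the block; 14 mm above the worktop while the block lies on the rails
- block_front_right (a point): the same at the right, y = -33 mm of the block
- cradle: Dark steel cradle fixed to the worktop. Origin on the worktop under the block's middle, +x from its open front to the rear stop. Rails 14 mm high carry the block (y 18 to 35 mm either side, x -36 to +44). The 36 mm channel between them is bare worktop (z = 0), open in front and also under the rear stop (14 mm clear). Cheeks 24 mm high; screw lugs reach y = +-55.
- cradle_mouth (a point): on the worktop, middle of the channel, under the block's front edge (x = -33 mm of the cradle). Push the wedge along the cradle's +x here, its underside on or just above the worktop: lying on it, its slope meets the block once its tip is 50 mm past this point, and 15 mm more lift the edge by 3 mm; this takes under 15 N.
- bin: Fixed open aluminium parts bin, 190 (x) x 200 (y) x 24 mm high, walls and floor 3 mm thick; origin under its centre
- eraser: pale abrasive rubber block, 20 x 45 x 14 mm, in the bin; stays there
- tweezers: flat steel tweezers, 20 x 122 x 8 mm, along the far wall of the bin; stay there
Mind the look-alikes: they are no part of the job. Of the things that look like the block, the larger one is meant.

How it is judged:
By the outcome, as a careful person would: the job done as asked, in the order asked, and still so for the second after the job is handed in, while the arm keeps its last pose, push and grip.
It also fails if it takes over 45 s, if anything falls off the work surface, if the arm or the gripper's body presses on something with over 40 N, if the wrist force passes 120 N, or if a joint passes its speed limit or range.

## Working session

There is one attempt and no reset: what is moved stays moved. The work goes in short steps, Python scripts to look and compute and a tool call to move; the robot and the scene stay as the last step left them, time stands still between calls to the robot, and variables do not carry over. Pictures are saved under pics/ and viewed, and the job is handed in when it is done.

Besides the shell and the picture viewer there is one more tool, called after "Emit:" by a JSON object that holds its "fn" and its "kwargs", one argument or row to a line. arm_command: Moves the arm, as the interface text tells. Its arguments: {"type":"object","properties":{"deltas":{"type":"array","items":{"type":"array","items":{"type":"array","items":{"type":"number","minimum":-1,"maximum":1}}}}},"required":["deltas"]}

```bash
mkdir -p pics
cat > h.py <<'E'
import numpy as np, cv2
from cell import env
def grab(n,f):
    s=env.state(); c=env.read_camera(n); cv2.imwrite(f,c["frame"][:,:,::-1]); return s,c
E
python3 - <<'E'
from h import *
import pickle
s=env.state(); print(s)
d={}
for n in("side","top","wrist"):
    s,c=grab(n,f"pics/{n}0.png"); d[n]=(s,c); print(n,{k:(np.round(v,3).tolist() if k!="frame" else 0) for k,v in c.items()})
pickle.dump(d,open("v0.pkl","wb"))
E
```

```text
{'t': 0.0, 'joints': array([ 1.12537696e+00,  4.91529446e-01,  1.55948121e+00,  4.95725146e-06,
        1.09169411e+00, -1.05581589e-01]), 'qvel': array([ 5.33583451e-05, -9.11276415e-04, -4.95265587e-04,  9.79841117e-04,
        1.91156544e-04, -2.37733323e-04]), 'tau': array([-1.62000808e-03, -6.12628913e+01, -2.58179319e+01,  6.92262151e-02,
        4.82266804e-02, -1.07755075e-04]), 'eef_pos': array([208.18838196, 589.03257383, 214.06952282]), 'tcp_rot': array([-3.14048720e+00, -1.21572126e-04,  2.80175253e+00]), 'ft_force': array([-0.34603021,  0.33124835, -0.16339557]), 'moment': array([-0.00609058,  0.04605949,  0.00219172]), 'opening': 1.000855387963402}
side {'frame': 0, 'fx': 487.822, 'fy': 487.822, 'cx': 320.256, 'cy': 239.194, 'R': [[0.944, -0.33, 0.014], [-0.205, -0.619, -0.758], [0.259, 0.713, -0.652]], 't': [-673.054, -18.101, 931.207]}
top {'frame': 0, 'fx': 604.973, 'fy': 604.973, 'cx': 314.867, 'cy': 243.553, 'R': [[-0.025, -1.0, -0.019], [-0.993, 0.027, -0.116], [0.117, 0.016, -0.993]], 't': [-255.235, 591.968, 1054.366]}
wrist {'frame': 0, 'fx': 371.648, 'fy': 371.648, 'cx': 321.072, 'cy': 236.662, 'tool_from_camera': [[-0.001, -0.959, -0.282, 81.798], [1.0, -0.001, 0.0, 0.327], [-0.0, -0.282, 0.959, -170.564], [0.0, 0.0, 0.0, 1.0]]}
```

View pics/side0.png

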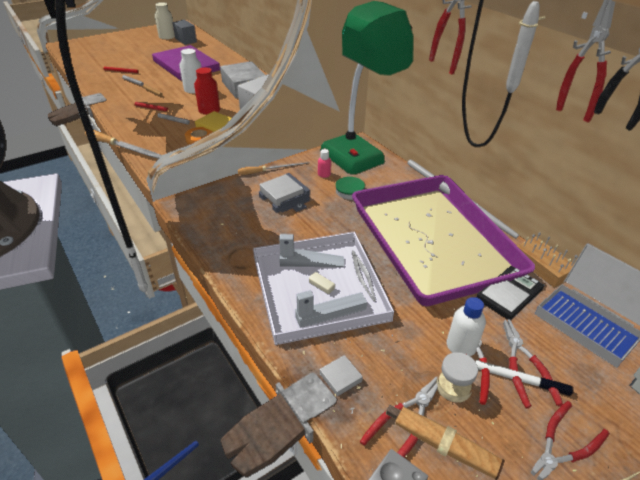

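View pics/top0.png

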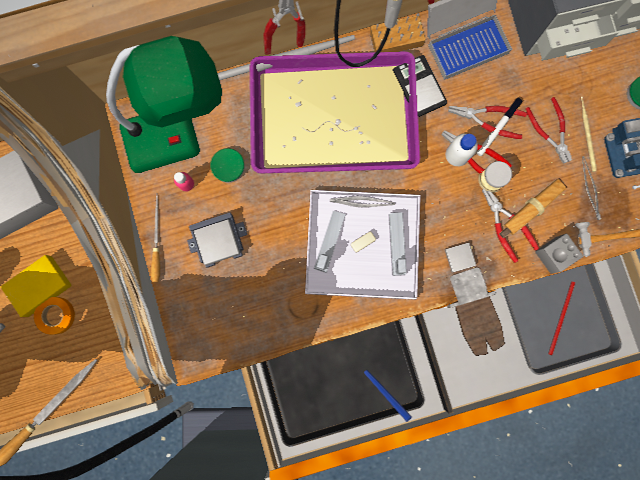

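View pics/wrist0.png

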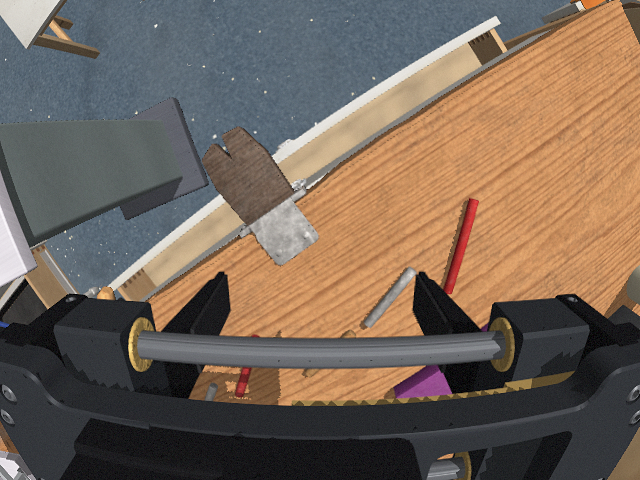

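Run:
```python
import cv2
t=cv2.imread("pics/top0.png"); s=cv2.imread("pics/side0.png")
r=lambda i,x,y,w,h,k:cv2.resize(i[y:y+h,x:x+w],None,fx=k,fy=k,interpolation=cv2.INTER_CUBIC)
cv2.imwrite("pics/tc.png",r(t,180,195,80,80,7)); cv2.imwrite("pics/tb.png",r(t,300,180,130,125,4.7))
cv2.imwrite("pics/sc.png",r(s,245,165,80,60,9)); cv2.imwrite("pics/sb.png",r(s,245,225,155,120,5))
```

```text
(no output)
```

View pics/tc.png

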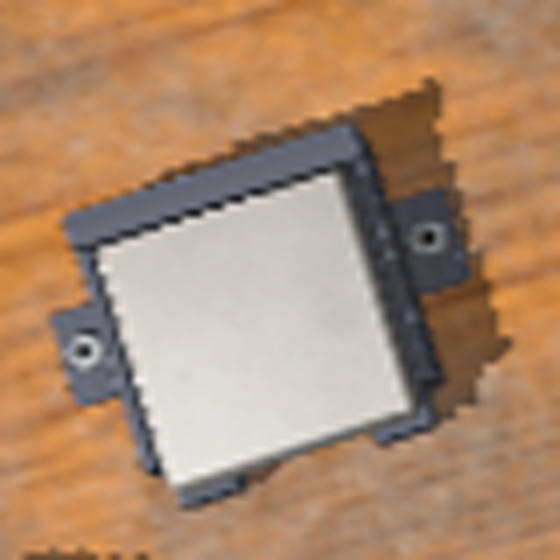

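View pics/tb.png

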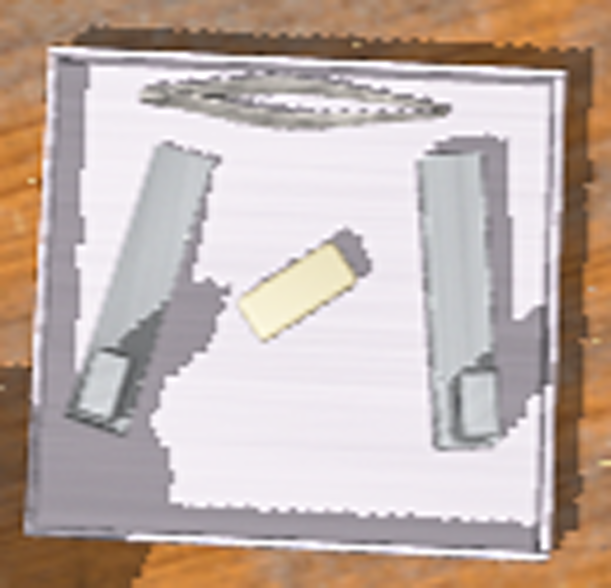

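View pics/sc.png

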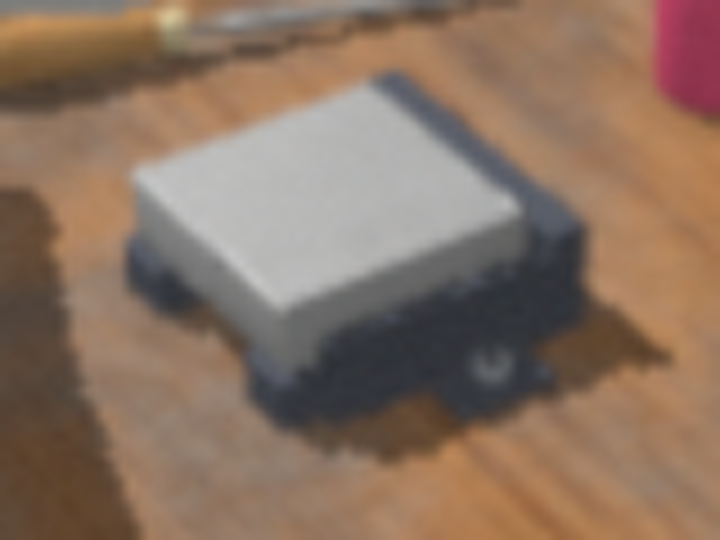

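View pics/sb.png

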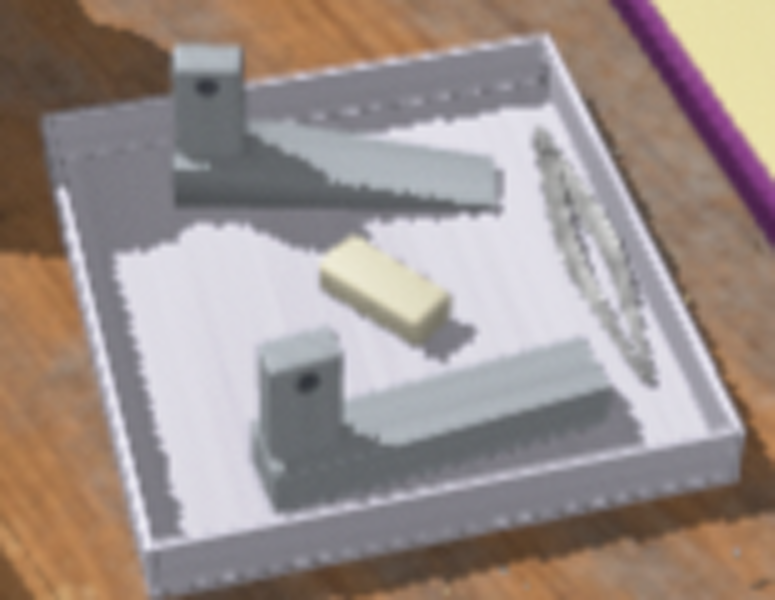

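```bash
cat > fit.py <<'E'
from h import *
import pickle
from scipy.optimize import least_squares
d=pickle.load(open("v0.pkl","rb"))
def proj(n,X):
    c=d[n][1]; p=np.asarray(X)@np.array(c["R"]).T+c["t"]; return np.c_[c["fx"]*p[:,0]/p[:,2]+c["cx"],c["fy"]*p[:,1]/p[:,2]+c["cy"]]
crop={"tc":("top",180,195,7),"tb":("top",300,180,4.7),"sc":("side",245,165,9),"sb":("side",245,225,5)}
def fit(obs,x0,name):
    P=np.array([o[2] for o in obs],float); M=[]
    for o in obs:
        n,x,y,k=crop[o[0]]; M.append([x+(o[1][0]+.5)/k-.5,y+(o[1][1]+.5)/k-.5])
    M=np.array(M); cam=[crop[o[0]][0] for o in obs]
    def W(p):
        c,s=np.cos(p[3]),np.sin(p[3]); return np.c_[p[0]+c*P[:,0]-s*P[:,1],p[1]+s*P[:,0]+c*P[:,1],p[2]+P[:,2]]
    def res(p):
        X=W(p); return (np.array([proj(n,x[None])[0] for n,x in zip(cam,X)])-M).ravel()
    r=least_squares(res,x0,loss="soft_l1"); print(name,np.round(r.x,3),"deg",np.degrees(r.x[3]).round(2)); print(np.round(r.fun.reshape(-1,2),1).tolist()); return r.x
E
python3 - <<'E'
from fit import *
w=[("tb",(167,143),(57,12,4)),("tb",(218,158),(57,-12,4)),("tb",(67,415),(-57,12,20)),("tb",(125,433),(-57,-12,20)),
("tb",(100,347),(-32,7,60)),("tb",(131,354),(-32,-7,60)),("tb",(79,411),(-56,7,60)),("tb",(113,421),(-56,-7,60)),
("sb",(175,203),(-57,-12,0)),("sb",(499,210),(57,-12,0)),("sb",(175,70),(-56,-7,60)),("sb",(243,72),(-32,-7,60)),("sb",(173,47),(-56,7,60)),("sb",(241,45),(-32,7,60))]
W=fit(w,[550,50,3,-.3],"wedge")
b=[("tc",(97,250),(33,33,19)),("tc",(341,178),(33,-33,19)),("tc",(410,410),(-33,-33,19)),("tc",(175,487),(-33,33,19)),
("sc",(133,178),(-33,33,19)),("sc",(378,80),(33,33,19)),("sc",(525,212),(33,-33,19)),("sc",(285,308),(-33,-33,19)),("sc",(287,372),(-33,-33,0)),("sc",(140,232),(-33,33,0))]
B=fit(b,[550,250,14,.3],"block")
c=[("tc",(65,213),(48,39,24)),("tc",(428,237),(0,-50,0)),("tc",(84,349),(0,50,0))]
def line(a,b):print(a,b)
from numpy import *
# lugs as plane points
cam=d["top"][1]
for z,p in[(4,(428,237)),(4,(84,349)),(14,(243,487)),(14,(183,504)),(14,(372,438)),(14,(433,418)),(28,(65,213)),(28,(350,124))]:
    u=180+(p[0]+.5)/7-.5;v=195+(p[1]+.5)/7-.5
    R=array(cam["R"]);C=-R.T@cam["t"];r=R.T@[(u-cam["cx"])/cam["fx"],(v-cam["cy"])/cam["fy"],1];print(p,z,round_(C+r*(z-C[2])/r[2],1))
E
```

```text
wedge [ 592.297 -298.489    5.43   540.006] deg 30940.08
[[-1.5, -0.5], [0.0, 0.3], [0.0, -0.6], [0.3, -0.2], [-0.2, -0.6], [0.9, 0.4], [-0.1, -1.1], [0.3, -0.7], [-0.5, 1.1], [-0.6, 0.8], [-1.2, -0.0], [-0.6, -0.2], [-0.2, -0.8], [0.3, -0.1]]
block [594.472 -93.621  16.45  484.094] deg 27736.52
[[-0.0, -1.1], [0.0, -2.1], [0.9, -0.6], [-0.6, -0.2], [-0.8, -0.9], [-0.9, -0.1], [0.4, -0.0], [-0.7, 0.2], [-0.5, 0.8], [-1.0, 0.7]]Traceback (most recent call last):
  File "<stdin>", line 16, in <module>
NameError: name 'round_' is not defined
```

Run:
```python
from fit import *
for n in("top","side"):
    c=d[n][1];print(n,"C",-np.array(c["R"]).T@c["t"])
    for X in[(0,0,0),(208,589,0),(208,589,214),(594,-94,0),(592,-298,0),(400,0,0),(400,150,0),(600,100,0),(600,200,0),(400,400,0),(600,400,0)]:print(X,proj(n,np.array([X],float))[0].round())
# epipolar: side hoop points over z for top hoop point pixels
def ray(n,u,v):
    c=d[n][1];R=np.array(c["R"]);C=-R.T@c["t"];r=R.T@np.array([(u-c["cx"])/c["fx"],(v-c["cy"])/c["fy"],1]);return C,r
for p in[(160,380),(140,300),(112,230),(80,170),(40,120),(5,85)]:
    C,r=ray("top",*p)
    print(p)
    for z in(0,50,100,150,200,300,400):
        X=C+r*(z-C[2])/r[2];print("   ",z,X.round(),proj("side",X[None])[0].round())
```

```text
top C [ 458.08963743 -287.9564453  1111.07828925]
(0, 0, 0) [168. 583.]
(208, 589, 0) [-157.  467.]
(208, 589, 214) [-275.  504.]
(594, -94, 0) [220. 243.]
(592, -298, 0) [330. 241.]
(400, 0, 0) [169. 351.]
(400, 150, 0) [ 87. 353.]
(600, 100, 0) [116. 243.]
(600, 200, 0) [ 63. 244.]
(400, 400, 0) [-48. 356.]
(600, 400, 0) [-44. 247.]
side C [ 390.62252352 -897.32454903  602.24532235]
(0, 0, 0) [-32. 230.]
(208, 589, 0) [87. 92.]
(208, 589, 214) [63. 13.]
(594, -94, 0) [281. 200.]
(592, -298, 0) [311. 264.]
(400, 0, 0) [181. 192.]
(400, 150, 0) [173. 157.]
(600, 100, 0) [261. 154.]
(600, 200, 0) [252. 134.]
(400, 400, 0) [162. 111.]
(600, 400, 0) [235. 101.]
(160, 380)
    0 [348.  16.   0.] [155. 192.]
    50 [353.   3.  50.] [153. 175.]
    100 [358. -11. 100.] [151. 157.]
    150 [363. -25. 150.] [148. 137.]
    200 [368. -38. 200.] [146. 115.]
    300 [378. -66. 300.] [140.  64.]
    400 [388. -93. 400.] [133.   1.]
(140, 300)
    0 [493.  54.   0.] [220. 171.]
    50 [492.  39.  50.] [218. 155.]
    100 [490.  23. 100.] [215. 138.]
    150 [488.   8. 150.] [213. 119.]
    200 [4
[... 463 characters left out ...]
129. 100.] [304. 102.]
    150 [703. 108. 150.] [301.  86.]
    200 [690.  88. 200.] [298.  68.]
    300 [665.  46. 300.] [291.  26.]
    400 [639.   5. 400.] [282. -26.]
(40, 120)
    0 [841. 249.   0.] [334. 112.]
    50 [824. 225.  50.] [332. 100.]
    100 [807. 201. 100.] [330.  86.]
    150 [789. 177. 150.] [327.  70.]
    200 [772. 152. 200.] [324.  53.]
    300 [738. 104. 300.] [317.  14.]
    400 [703.  56. 400.] [308. -34.]
(5, 85)
    0 [913. 319.   0.] [349.  98.]
    50 [892. 292.  50.] [347.  86.]
    100 [872. 264. 100.] [345.  73.]
    150 [851. 237. 150.] [342.  58.]
    200 [831. 210. 200.] [339.  42.]
    300 [790. 155. 300.] [332.   5.]
    400 [749. 101. 400.] [324. -41.]
```

Run:
```python
import cv2
t=cv2.imread("pics/top0.png"); s=cv2.imread("pics/side0.png")
r=lambda i,x,y,w,h,k:cv2.resize(i[y:y+h,x:x+w],None,fx=k,fy=k,interpolation=cv2.INTER_CUBIC)
cv2.imwrite("pics/s1.png",r(s,0,0,360,260,2.2)); cv2.imwrite("pics/t1.png",r(t,0,60,260,350,1.7))
```

```text
(no output)
```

View pics/s1.png

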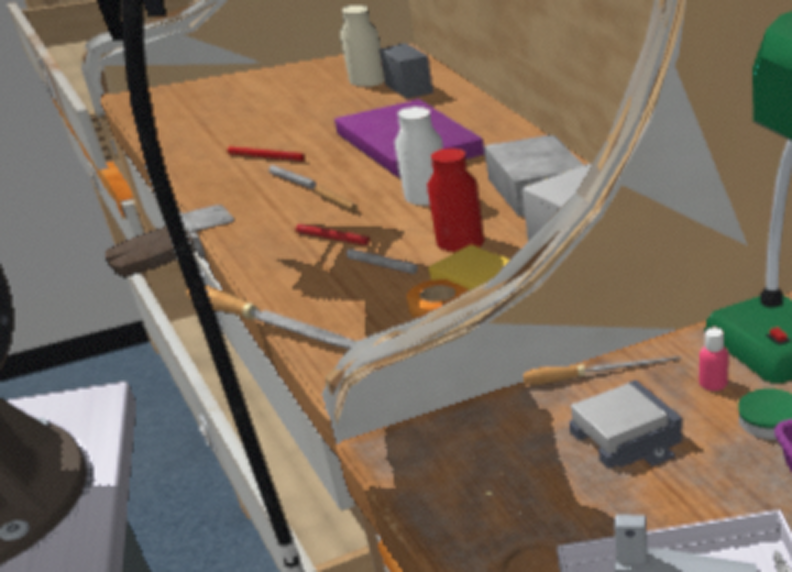

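View pics/t1.png

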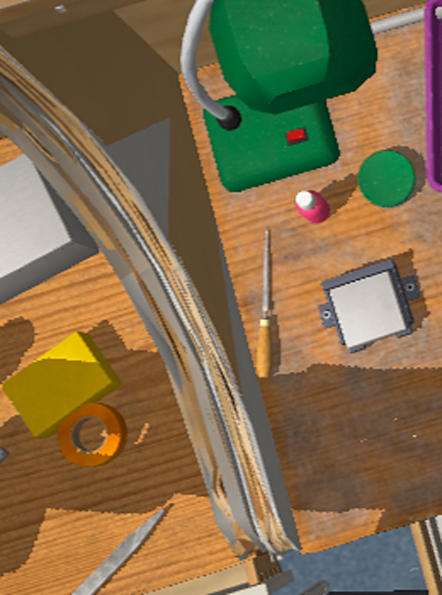

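```bash
python3 - <<'E'
from fit import *
def ray(n,u,v):
    c=d[n][1];R=np.array(c["R"]);C=-R.T@c["t"];r=R.T@np.array([(u-c["cx"])/c["fx"],(v-c["cy"])/c["fy"],1]);return C,r
for p in[(188,405),(150,415),(100,438),(50,458),(5,468)]:
    C,r=ray("top",*p); print(p)
    for z in(-300,-200,-100,0,100,200,300,400,500,600):
        X=C+r*(z-C[2])/r[2];print("   ",z,X.round(),proj("side",X[None])[0].round())
E
python3 - <<'E'
import cv2
t=cv2.imread("pics/top0.png")
cv2.imwrite("pics/t2.png",cv2.resize(t[340:480,0:320],None,fx=2.4,fy=2.4))
E
```

```text
(188, 405)
    -300 [ 261.   34. -300.] [143. 293.]
    -200 [ 275.   11. -200.] [140. 269.]
    -100 [ 289.  -12. -100.] [137. 242.]
    0 [303. -34.   0.] [134. 210.]
    100 [317. -57. 100.] [130. 173.]
    200 [331. -80. 200.] [125. 129.]
    300 [ 345. -103.  300.] [119.  75.]
    400 [ 359. -126.  400.] [112.   9.]
    500 [ 373. -149.  500.] [103. -73.]
    600 [ 387. -171.  600.] [  91. -181.]
(150, 415)
    -300 [ 240.  121. -300.] [133. 272.]
    -200 [ 256.   92. -200.] [130. 249.]
    -100 [ 271.   63. -100.] [127. 223.]
    0 [287.  34.   0.] [124. 193.]
    100 [302.   5. 100.] [120. 157.]
    200 [317. -24. 200.] [116. 115.]
    300 [333. -53. 300.] [110.  64.]
    400 [348. -82. 400.] [104.   1.]
    500 [ 364. -111.  500.] [ 95. -78.]
    600 [ 379. -140.  600.] [  84. -181.]
(100, 438)
    -300 [ 192.  235. -300.] [112. 248.]
    -200 [ 211.  198. -200.] [110. 227.]
    -100 [ 229.  161. -100.] [107. 202.]
    0 [248. 124.   0.] [104. 174.]
    100 [267.  87. 100.] [101. 140.]
    200 [286.  50. 200.] [ 97. 100.]
    300 [305.  13. 300.] [92. 52.]
    400 [324. -24.
[... 167 characters left out ...]
200.] [ 94. 206.]
    -100 [ 194.  259. -100.] [ 92. 183.]
    0 [215. 214.   0.] [ 89. 156.]
    100 [237. 168. 100.] [ 86. 124.]
    200 [259. 123. 200.] [82. 86.]
    300 [281.  78. 300.] [78. 41.]
    400 [303.  33. 400.] [ 72. -16.]
    500 [325. -12. 500.] [ 65. -88.]
    600 [346. -57. 600.] [  56. -182.]
(5, 468)
    -300 [ 130.  451. -300.] [ 89. 207.]
    -200 [ 153.  399. -200.] [ 87. 188.]
    -100 [ 177.  347. -100.] [ 85. 166.]
    0 [200. 294.   0.] [ 82. 141.]
    100 [223. 242. 100.] [ 80. 110.]
    200 [246. 189. 200.] [76. 74.]
    300 [270. 137. 300.] [72. 31.]
    400 [293.  85. 400.] [ 67. -23.]
    500 [316.  32. 500.] [ 60. -92.]
    600 [339. -20. 600.] [  52. -182.]
```

View pics/t2.png

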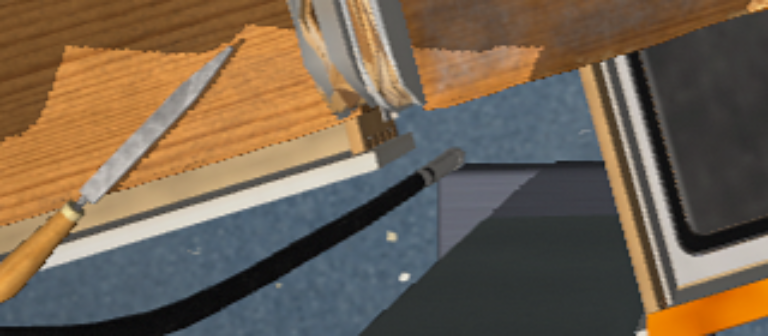

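Run:
```python
from fit import *
from scipy.optimize import brentq
def ray(n,u,v):
    c=d[n][1];R=np.array(c["R"]);C=-R.T@c["t"];r=R.T@np.array([(u-c["cx"])/c["fx"],(v-c["cy"])/c["fy"],1]);return C,r
sr=[9,55,95,132,182,250];sc=[59,64,70,84,102,132]
for p in[(180,410),(160,424),(137,438),(110,452),(83,465),(60,471),(42,475),(20,477),(2,477)]:
    C,r=ray("top",*p); best=None
    for z in range(-300,600,5):
        X=C+r*(z-C[2])/r[2];q=proj("side",X[None])[0]; e=q[0]-np.interp(q[1],sr,sc)
        if best is None or abs(e)<abs(best[0]): best=(e,z,X.round(),q.round())
    print(p,best)
for X in[(225,242),(200,300),(250,200),(180,400),(210,589)]:
    print(X,[proj("side",np.array([[*X,z]],float))[0].round().tolist() for z in(100,200,300)])
```

```text
(180, 410) (np.float64(2.009753909804431), -145, array([ 273.,   15., -145.]), array([134., 251.]))
(160, 424) (np.float64(-0.011944056702162698), -65, array([259.,  34., -65.]), array([119., 220.]))
(137, 438) (np.float64(0.2221670771784119), 15, array([250.,  53.,  15.]), array([104., 185.]))
(110, 452) (np.float64(-0.03487726628736709), 585, array([ 347., -102.,  585.]), array([  59., -165.]))
(83, 465) (np.float64(-0.12475481929017462), 160, array([239.,  90., 160.]), array([ 77., 114.]))
(60, 471) (np.float64(0.12416788074631313), 445, array([299.,   2., 445.]), array([ 59., -44.]))
(42, 475) (np.float64(-0.008589981030297622), 415, array([288.,  35., 415.]), array([ 59., -26.]))
(20, 477) (np.float64(-0.02728751825117115), 410, array([285.,  62., 410.]), array([ 59., -26.]))
(2, 477) (np.float64(0.01911703176796209), 425, array([289.,  75., 425.]), array([ 59., -39.]))
(225, 242) [[80.0, 110.0], [66.0, 66.0], [50.0, 16.0]]
(200, 300) [[69.0, 101.0], [55.0, 58.0], [38.0, 9.0]]
(250, 200) [[92.0, 117.0], [78.0, 72.0], [62.0, 22.0]]
(180, 400) [[62.0, 85.0], [48.0, 44.0], [32.0, -3.0]]
(210, 589) [[77.0, 57.0], [65.0, 18.0], [52.0, -24.0]]
```

Emit:
{"fn": "arm_command", "kwargs": {
  "deltas": [
    [[0, 0, 0, 0.2, 0.16], [0, 0, 0, 0.2, 0.16], [0, 0, 0, 0.2, 0.16], [0, 0, 0, 0.2, 0.16], [0, 0, 0, 0.1, 0.16], [0, 0, 0, 0, 0.16]]
  ]
}}

```text
t: 0.65
eef_pos: [207.6, 587.6, 305.2]
tcp_rot: [-3.133, -0.001, -2.727]
ft_force: [-0.8, 0.1, 0.1]
opening: 1.003
```

Run:
```python
from h import *
s,c=grab("wrist","pics/w1.png");print(s["eef_pos"],s["tcp_rot"])
s,c=grab("side","pics/s1b.png");s,c=grab("top","pics/t1b.png")
```

```text
[207.58971469 587.62686838 305.24249203] [-3.13330160e+00 -5.16955711e-04 -2.72742076e+00]
```

View pics/w1.png

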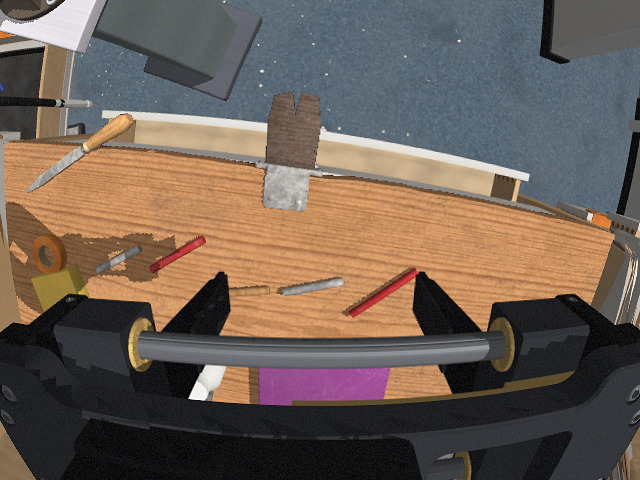

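View pics/s1b.png

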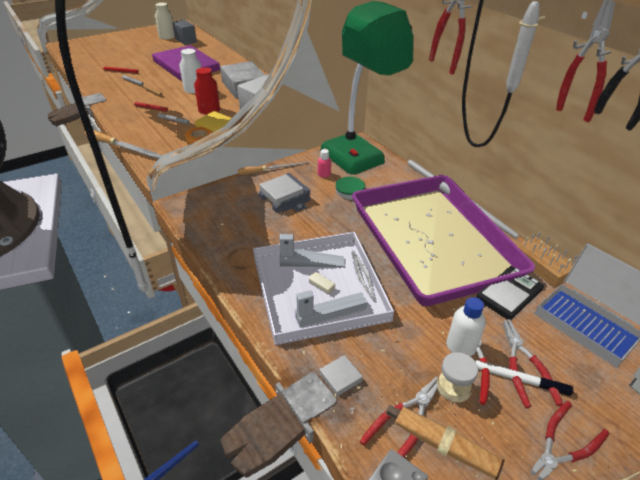

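```bash
cat >> h.py <<'E'
from scipy.spatial.transform import Rotation as Ro
def wray(s,c,u,v):
    du,dv=u-c["cx"],v-c["cy"]; r=np.hypot(du,dv); th=r/c["fx"]
    k=np.array([np.sin(th)*du/r,np.sin(th)*dv/r,np.cos(th)]) if r>0 else np.array([0,0,1.])
    T=np.array(c["tool_from_camera"]); Rt=Ro.from_euler("xyz",s["tcp_rot"]).as_matrix()
    return Rt@T[:3,3]+s["eef_pos"], Rt@T[:3,:3]@k
def wproj(s,c,X):
    T=np.array(c["tool_from_camera"]); Rt=Ro.from_euler("xyz",s["tcp_rot"]).as_matrix()
    p=((np.asarray(X)-s["eef_pos"])@Rt-T[:3,3])@T[:3,:3]
    r=np.hypot(p[:,0],p[:,1]);th=np.arctan2(r,p[:,2]); return np.c_[c["cx"]+c["fx"]*th*p[:,0]/r,c["cy"]+c["fy"]*th*p[:,1]/r]
E
python3 - <<'E'
from fit import *
from h import *
c=d["wrist"][1]; s=dict(eef_pos=np.array([207.59,587.63,305.24]),tcp_rot=np.array([-3.1333,-.0005,-2.7274]))
# check: red rod etc; hose
sr=[9,55,95,132,182,250];sc=[59,64,70,84,102,132]
for p in[(86,105),(65,102),(45,101),(25,100),(5,98)]:
    C,r=wray(s,c,*p); out=[]
    for t in np.arange(200,1500,10):
        X=C+r*t; q=proj("side",X[None])[0]
        out.append((abs(q[0]-np.interp(q[1],sr,sc)),X.round().tolist(),q.round().tolist()))
    out.sort(key=lambda o:o[0]); print(p,out[:3])
print(wproj(s,c,[[273,15,-145],[250,53,15],[239,90,160],[235,130,300],[240,110,300]]).round())
E
```

```text
(86, 105) [(np.float64(0.4941488896971009), [256.0, 61.0, -216.0], [132.0, 262.0]), (np.float64(1.0458598625248499), [254.0, 67.0, -208.0], [131.0, 258.0]), (np.float64(1.6936362685992492), [227.0, 176.0, -55.0], [101.0, 183.0])]
(65, 102) [(np.float64(0.40343081220089516), [260.0, 23.0, -187.0], [132.0, 263.0]), (np.float64(1.1964418279955282), [259.0, 29.0, -179.0], [131.0, 259.0]), (np.float64(2.000541333495505), [262.0, 17.0, -194.0], [134.0, 267.0])]
(45, 101) [(np.float64(0.246044239050633), [266.0, -4.0, -149.0], [132.0, 258.0]), (np.float64(1.0429359310087847), [237.0, 115.0, -17.0], [101.0, 183.0]), (np.float64(1.1410814616218374), [236.0, 121.0, -10.0], [100.0, 179.0])]
(25, 100) [(np.float64(0.1328684734849901), [272.0, -36.0, -118.0], [132.0, 257.0]), (np.float64(0.18500338627862334), [244.0, 83.0, 1.0], [103.0, 184.0]), (np.float64(0.2545489157174501), [242.0, 90.0, 8.0], [101.0, 179.0])]
(5, 98) [(np.float64(0.3291698130987726), [249.0, 51.0, 21.0], [102.0, 183.0]), (np.float64(0.4106423032654618), [247.0, 58.0, 27.0], [101.0, 179.0]), (np.float64(0.4859775679815783), [250.0, 44.0, 14.0], [104.0, 188.0])]
[[  49.  107.]
 [   8.   99.]
 [ -47.   98.]
 [-124.  108.]
 [-130.  109.]]
```

Emit:
{"fn": "arm_command", "kwargs": {
  "deltas": [
    [[0, 0, 0, 0.4, 0], [0, 0, 0, 0.4, 0], [0, 0, 0, 0.4, 0], [0, 0, 0, 0.4, 0], [0, 0, 0, 0.4, 0.1], [0, 0, 0, 0.4, 0.1], [0, 0, 0, 0.4, 0.1], [0, 0, 0, 0.2, 0.1], [0, 0, 0, 0, 0]]
  ]
}}

```text
t: 1.55
eef_pos: [205.0, 581.8, 606.9]
tcp_rot: [-3.117, -0.015, -2.456]
ft_force: [-0.2, -0.3, 0.1]
opening: 0.998
```

Run:
```python
from h import *
s,c=grab("wrist","pics/w2.png");print(s["joints"],s["eef_pos"],s["tcp_rot"])
```

```text
[ 1.13204742  0.40805394  0.70399782 -0.01797975  2.05388837 -1.132851  ] [205.01221882 581.83047668 606.92646487] [-3.11669291 -0.01515098 -2.45583748]
```

View pics/w2.png

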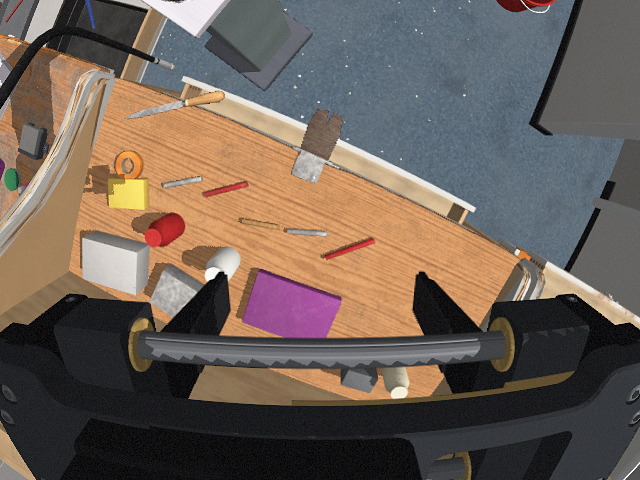

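Run:
```python
from fit import *
from h import *
c=d["wrist"][1]; s=dict(eef_pos=np.array([205,581.8,606.9]),tcp_rot=np.array([-3.1167,-.01515,-2.4558]))
s1=dict(eef_pos=np.array([207.59,587.63,305.24]),tcp_rot=np.array([-3.1333,-.0005,-2.7274]))
for p in[(168,65),(130,48),(100,36),(70,30),(50,32),(38,42),(20,68),(5,95)]:
    C,r=wray(s,c,*p); print(p)
    for z in range(-200,750,100):
        X=C+r*(z-C[2])/r[2]
        print("  ",z,X.round(),"side",proj("side",X[None])[0].round(),"top",proj("top",X[None])[0].round(),"w1",wproj(s1,c,X[None])[0].round())
```

```text
(168, 65)
   -200 [ 255.   50. -200.] side [131. 260.] top [170. 415.] w1 [ 78. 103.]
   -100 [ 244.   99. -100.] side [114. 216.] top [131. 430.] w1 [ 67. 103.]
   0 [232. 149.   0.] side [ 97. 169.] top [ 86. 448.] w1 [ 53. 103.]
   100 [220. 199. 100.] side [ 78. 119.] top [ 31. 469.] w1 [ 33. 103.]
   200 [209. 248. 200.] side [58. 66.] top [-36. 496.] w1 [  3. 103.]
   300 [197. 298. 300.] side [36. 10.] top [-120.  529.] w1 [-48. 106.]
   400 [185. 347. 400.] side [ 14. -51.] top [-229.  572.] w1 [-141.  115.]
   500 [173. 397. 500.] side [ -11. -115.] top [-374.  629.] w1 [-324.  163.]
   600 [162. 447. 600.] side [ -37. -185.] top [-580.  710.] w1 [-556.  379.]
   700 [150. 496. 700.] side [ -65. -259.] top [-893.  834.] w1 [-456.  911.]
(130, 48)
   -200 [ 281.  -93. -200.] side [147. 300.] top [237. 401.] w1 [32. 98.]
   -100 [ 267.  -29. -100.] side [128. 249.] top [197. 416.] w1 [22. 98.]
   0 [253.  35.   0.] side [107. 195.] top [149. 434.] w1 [ 8. 98.]
   100 [238.  99. 100.] side [ 86. 139.] top [ 92. 456.] w1 [-12.  99.]
   200 [224. 164. 200.] side [64. 81.] top [ 2
[... 4272 characters left out ...]
2.] w1 [-67. 197.]
   -100 [ 622. -390. -100.] side [343. 334.] top [375. 231.] w1 [-76. 199.]
   0 [ 567. -285.    0.] side [296. 263.] top [323. 255.] w1 [-86. 203.]
   100 [ 512. -180.  100.] side [248. 190.] top [261. 283.] w1 [-101.  207.]
   200 [458. -74. 200.] side [200. 117.] top [184. 318.] w1 [-121.  214.]
   300 [403.  31. 300.] side [151.  43.] top [ 88. 362.] w1 [-150.  224.]
   400 [348. 136. 400.] side [102. -32.] top [-38. 419.] w1 [-197.  243.]
   500 [293. 242. 500.] side [  52. -108.] top [-207.  496.] w1 [-276.  281.]
   600 [239. 347. 600.] side [   2. -184.] top [-447.  606.] w1 [-412.  384.]
   700 [184. 452. 700.] side [ -49. -261.] top [-816.  774.] w1 [-506.  716.]
```

Emit:
{"fn": "arm_command", "kwargs": {
  "deltas": [
    [[0, 0.3, -0.25, 0.1, 0], [0, 0.3, -0.25, 0.1, 0], [0, 0.3, -0.25, 0.1, 0], [0, 0.3, -0.25, 0.1, 0], [0, 0.15, -0.1, 0, 0], [0, 0, 0, 0, 0]]
  ]
}}

```text
t: 2.1
eef_pos: [344.7, 470.4, 633.9]
tcp_rot: [-3.11, -0.035, -2.484]
ft_force: [0.2, 0.7, 0.1]
opening: 0.998
```

Run:
```python
from h import *
s,c=grab("wrist","pics/w3.png");print(s["joints"],s["eef_pos"],s["tcp_rot"])
```

```text
[ 0.83664122  0.36656609  0.69966394 -0.02860408  2.11487447 -1.40613483] [344.69204942 470.39466328 633.90438486] [-3.11042671 -0.03468748 -2.48447705]
```

View pics/w3.png

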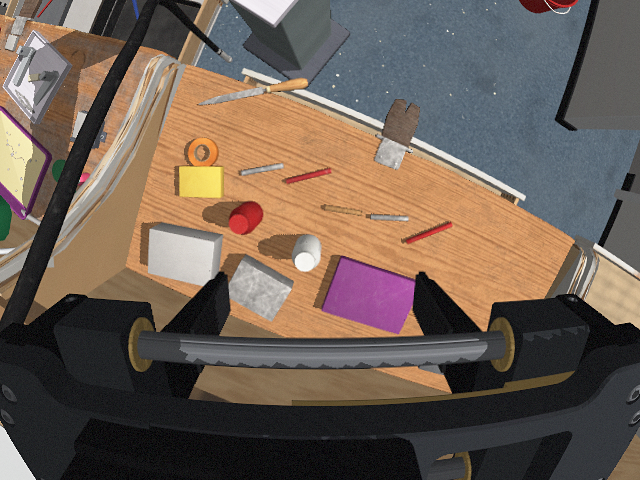

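```bash
cat > hose.py <<'E'
from fit import *
from h import *
c=d["wrist"][1]
S={2:dict(eef_pos=np.array([205,581.8,606.9]),tcp_rot=np.array([-3.1167,-.01515,-2.4558])),
3:dict(eef_pos=np.array([344.7,470.4,633.9]),tcp_rot=np.array([-3.1104,-.0347,-2.4845]))}
E
python3 - <<'E'
from hose import *
import numpy as np
im=cv2.imread("pics/w3.png")
cv2.imwrite("pics/w3c.png",cv2.resize(im[0:320,0:260],None,fx=1.85,fy=1.85))
w3=[(155,5),(140,40),(120,90),(100,130),(80,165),(60,205),(40,240)]
for p in w3:
    C,r=wray(S[3],c,*p); print(p)
    for z in range(250,800,50):
        X=C+r*(z-C[2])/r[2] if (z-C[2])/r[2]>0 else None
        if X is not None: print("  ",z,X.round(),"w2",wproj(S[2],c,X[None])[0].round(),"side",proj("side",X[None])[0].round())
E
```

```text
(155, 5)
   250 [263.  47. 250.] w2 [64. 32.] side [75. 76.]
   300 [264.  81. 300.] w2 [56. 36.] side [68. 41.]
   350 [266. 116. 350.] w2 [46. 41.] side [60.  5.]
   400 [268. 150. 400.] w2 [35. 47.] side [ 53. -31.]
   450 [269. 184. 450.] w2 [21. 55.] side [ 45. -68.]
   500 [271. 218. 500.] w2 [ 4. 65.] side [  37. -106.]
   550 [273. 253. 550.] w2 [-18.  79.] side [  29. -144.]
   600 [274. 287. 600.] w2 [-47.  99.] side [  21. -184.]
   650 [276. 321. 650.] w2 [-84. 129.] side [  13. -223.]
   700 [278. 355. 700.] w2 [-134.  175.] side [   4. -264.]
   750 [279. 389. 750.] w2 [-196.  251.] side [  -5. -306.]
(140, 40)
   250 [325.  64. 250.] w2 [52. 67.] side [112.  69.]
   300 [321.  97. 300.] w2 [44. 71.] side [102.  35.]
   350 [317. 130. 350.] w2 [35. 75.] side [91.  1.]
   400 [313. 162. 400.] w2 [24. 81.] side [ 81. -34.]
   450 [309. 195. 450.] w2 [11. 89.] side [ 70. -70.]
   500 [305. 228. 500.] w2 [-5. 99.] side [  59. -107.]
   550 [301. 260. 550.] w2 [-26. 112.] side [  48. -145.]
   600 [297. 293. 600.] w2 [-52. 130.] side [  36. -183.]
   650 [293. 326. 650.] w2 
[... 2663 characters left out ...]
750 [320. 393. 750.] w2 [-181.  321.] side [  23. -303.]
(40, 240)
   250 [757.  65. 250.] w2 [-17. 249.] side [332.  45.]
   300 [715.  97. 300.] w2 [-22. 251.] side [307.  16.]
   350 [672. 130. 350.] w2 [-27. 253.] side [282. -13.]
   400 [629. 163. 400.] w2 [-33. 256.] side [255. -44.]
   450 [586. 195. 450.] w2 [-41. 259.] side [227. -76.]
   500 [544. 228. 500.] w2 [-50. 264.] side [ 198. -110.]
   550 [501. 261. 550.] w2 [-62. 269.] side [ 167. -145.]
   600 [458. 293. 600.] w2 [-78. 277.] side [ 135. -182.]
   650 [415. 326. 650.] w2 [-100.  288.] side [ 102. -220.]
   700 [373. 359. 700.] w2 [-131.  305.] side [  67. -260.]
   750 [330. 391. 750.] w2 [-179.  332.] side [  30. -303.]
```

View pics/w3c.png

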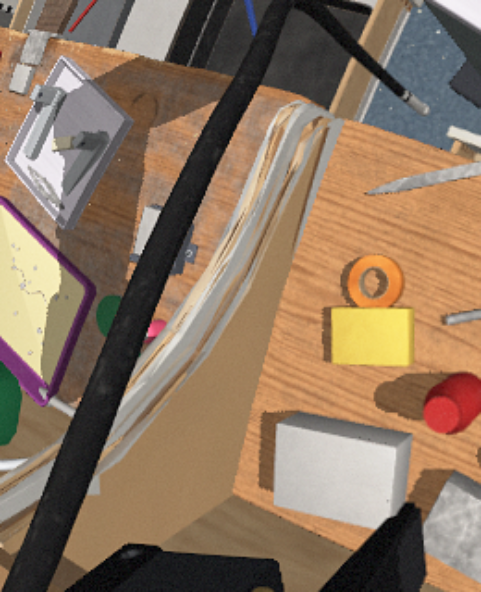

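Emit:
{"fn": "arm_command", "kwargs": {
  "deltas": [
    [[0, -0.15, -0.1, 0.3, -0.14], [0, -0.15, -0.1, 0.3, -0.14], [0, -0.15, -0.2, 0.25, -0.14], [0, -0.15, -0.25, 0.2, -0.14], [0, -0.15, -0.25, 0.1, -0.14], [0, -0.1, -0.2, 0, -0.14], [0, 0, 0, 0, -0.14], [0, 0, 0, 0, -0.14]]
  ]
}}

```text
t: 2.82
eef_pos: [251.5, 364.0, 741.4]
tcp_rot: [-3.103, -0.056, 2.866]
ft_force: [0.1, -0.3, 0.2]
opening: 0.999
```

Run:
```python
from h import *
s,c=grab("wrist","pics/w4.png");print(s["joints"],s["eef_pos"],s["tcp_rot"],s["tau"])
```

```text
[ 0.79757451  0.20038995  0.64372455  0.04358661  2.35750949 -0.46889924] [251.49949626 364.0296024  741.37102172] [-3.10316816 -0.05596489  2.8661337 ] [  0.36394578 -43.544029   -26.35277867  -0.07488864   0.50280193
  -2.44894624]
```

View pics/w4.png

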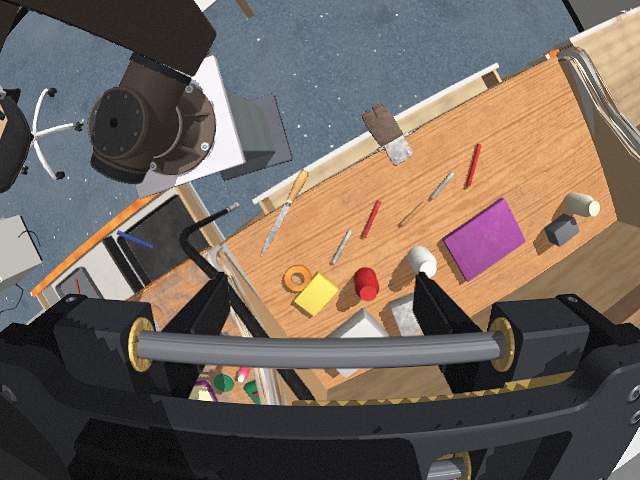

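Run:
```python
from hose import *
s=dict(eef_pos=np.array([251.5,364.,741.4]),tcp_rot=np.array([-3.1032,-.056,2.8661]))
print(wproj(s,c,np.array([[251,45,15],[243,74,180],[258,90,325],[270,150,400],[308,200,460],[485,275,570],[594,-94,33]],float)).round())
for p in[(188,240),(215,272),(250,320),(290,380)]:
    C,r=wray(s,c,*p);print(p)
    for z in range(350,750,50):
        X=C+r*(z-C[2])/r[2];print("  ",z,X.round(),"w3",wproj(S[3],c,X[None])[0].round())
```

```text
[[212. 215.]
 [198. 222.]
 [181. 243.]
 [197. 253.]
 [223. 282.]
 [308. 428.]
 [208. 345.]]
(188, 240)
   350 [253. 118. 350.] w3 [162.  -2.]
   400 [247. 142. 400.] w3 [161. -11.]
   450 [241. 166. 450.] w3 [160. -22.]
   500 [235. 190. 500.] w3 [159. -37.]
   550 [229. 214. 550.] w3 [158. -56.]
   600 [223. 238. 600.] w3 [156. -82.]
   650 [217. 262. 650.] w3 [ 156. -120.]
   700 [210. 286. 700.] w3 [ 157. -176.]
(215, 272)
   350 [318. 146. 350.] w3 [147.  46.]
   400 [306. 167. 400.] w3 [146.  37.]
   450 [294. 189. 450.] w3 [144.  26.]
   500 [282. 211. 500.] w3 [142.  12.]
   550 [271. 232. 550.] w3 [140.  -7.]
   600 [259. 254. 600.] w3 [137. -34.]
   650 [247. 275. 650.] w3 [133. -72.]
   700 [235. 297. 700.] w3 [ 130. -133.]
(250, 320)
   350 [416. 176. 350.] w3 [124. 117.]
   400 [395. 195. 400.] w3 [122. 110.]
   450 [375. 214. 450.] w3 [119. 100.]
   500 [354. 233. 500.] w3 [115.  87.]
   550 [334. 252. 550.] w3 [110.  70.]
   600 [313. 270. 600.] w3 [104.  46.]
   650 [293. 289. 650.] w3 [96.  9.]
   700 [272. 308. 700.] w3 [ 84. -52.]
(290, 380)
   350 [551. 206. 350.] w3 [ 96. 208.]
   400 [518. 222. 400.] w3 [ 93. 203.]
   450 [486. 238. 450.] w3 [ 89. 196.]
   500 [454. 254. 500.] w3 [ 84. 187.]
   550 [421. 271. 550.] w3 [ 76. 174.]
   600 [389. 287. 600.] w3 [ 67. 156.]
   650 [356. 303. 650.] w3 [ 52. 128.]
   700 [324. 320. 700.] w3 [28. 78.]
```

Emit:
{"fn": "arm_command", "kwargs": {
  "deltas": [
    [[0, 0.28, -0.27, 0, -0.14], [0, 0.28, -0.27, 0, -0.14], [0, 0.28, -0.27, 0, -0.14], [0, 0.22, -0.32, 0, -0.14], [0, 0.22, -0.32, 0, -0.14], [0, 0.16, -0.35, 0, -0.14], [0, 0.16, -0.35, 0, -0.14], [0, 0.1, -0.37, 0, -0.14], [0, 0.1, -0.37, 0, -0.14], [0, 0.04, -0.38, 0, -0.14], [0, 0.04, -0.38, 0, -0.14], [0, 0, -0.3, 0, -0.14]]
  ]
}}

```text
t: 3.87
eef_pos: [448.0, -34.6, 725.4]
tcp_rot: [-3.074, -0.067, 1.514]
ft_force: [1.4, 0.6, 0.4]
opening: 1.0
```

Run:
```python
from h import *
s=env.state();print(s["joints"],s["eef_pos"],s["tcp_rot"],s["tau"])
```

```text
[-0.25642077  0.19993717  0.69273239  0.0718832   2.32699404 -0.15417897] [447.98371926 -34.64639534 725.44096198] [-3.07427681 -0.06708282  1.51358766] [ 5.98542273e+00 -4.46651030e+01 -2.70294571e+01  1.20573398e-02
  5.17148506e-01 -1.23715047e+00]
```

Emit:
{"fn": "arm_command", "kwargs": {
  "deltas": [
    [[0, 0, 0, 0, 0], [0, 0, 0, 0, 0], [0, 0, 0, 0, 0]]
  ]
}}

```text
t: 4.12
eef_pos: [450.7, -38.6, 721.5]
tcp_rot: [-3.066, -0.068, 1.503]
ft_force: [0.0, -0.8, 0.2]
opening: 0.999
```

Run:
```python
from h import *
s=env.state();print(s["joints"],s["eef_pos"],s["tcp_rot"],s["qvel"])
```

```text
[-0.26338721  0.20503869  0.69786184  0.07147922  2.32471739 -0.15178296] [450.67352236 -38.61086586 721.45289464] [-3.06624944 -0.06826437  1.50331461] [ 0.01211673  0.00750427  0.01206514  0.00330317 -0.00511929 -0.00576392]
```

Emit:
{"fn": "arm_command", "kwargs": {
  "deltas": [
    [[0, 0.04, -0.18, -0.35, -0.15], [0, 0.04, -0.18, -0.35, -0.15], [0, 0.04, -0.18, -0.35, -0.15], [0, 0.04, -0.18, -0.35, -0.15], [0, 0.04, -0.18, -0.35, -0.15], [0, 0.04, -0.18, -0.35, -0.15], [0, 0.04, -0.18, -0.35, -0.15], [0, 0.04, -0.18, -0.35, -0.15], [0, 0.04, -0.18, -0.35, -0.15], [0, 0.04, -0.18, -0.35, -0.15], [0, 0.04, -0.18, -0.3, -0.15], [0, 0.04, -0.1, -0.1, -0.15]]
  ]
}}

```text
t: 5.12
eef_pos: [500.1, -230.2, 314.5]
tcp_rot: [-3.078, -0.065, 0.079]
ft_force: [1.0, 0.6, -0.3]
opening: 0.998
```

```bash
cat > st.py <<'E'
from h import *
def st():
    s=env.state();R=Ro.from_euler("xyz",s["tcp_rot"]).as_matrix();z=R[:,2];y=s["tcp_rot"][2]
    tw=z[:2]; tt=[tw[0]*np.cos(y)+tw[1]*np.sin(y),-tw[0]*np.sin(y)+tw[1]*np.cos(y)]
    print("t",round(s["t"],2),"q",s["joints"].round(3),"p",s["eef_pos"].round(1),"yaw",np.degrees(y).round(1),"tilt world",tw.round(4),"tool",np.round(tt,4),"F",s["ft_force"].round(1),"tau",s["tau"].round(1)); return s
if __name__=="__main__": st()
E
python3 st.py
```

```text
t 5.12 q [-0.596  0.286  1.616  0.096  1.23   0.861] p [ 500.1 -230.2  314.5] yaw 4.5 tilt world [0.0593 0.0687] tool [0.0646 0.0638] F [ 1.   0.6 -0.3] tau [  0.1 -51.6 -28.2   0.3  -0.2  -2.5]
```

Emit:
{"fn": "arm_command", "kwargs": {
  "deltas": [
    [[0, 0.1, 0, 0.02, -0.15], [0, 0.1, 0, 0.02, -0.15], [0, 0.1, 0, 0.02, -0.15], [0, 0.05, 0, 0.02, -0.15], [0, 0, 0, 0.02, -0.15], [0, 0, 0, 0.02, -0.15], [0, 0, 0, 0.02, -0.15], [0, 0, 0, 0.02, -0.15], [0, 0, 0, 0.02, -0.15], [0, 0, 0, 0.02, -0.15], [0, 0, 0, 0.02, -0.15], [0, 0, 0, 0.02, 0]]
  ]
}}

```text
t: 6.12
eef_pos: [543.9, -206.1, 330.1]
tcp_rot: [-3.073, -0.052, -1.242]
ft_force: [0.6, 0.3, -1.0]
opening: 1.0
```

Run:
```python
from st import *
import pickle
st();s,c=grab("wrist","pics/w5.png");pickle.dump((s,c),open("w5.pkl","wb"))
```

```text
t 6.12 q [-0.483  0.298  1.558  0.015  1.202  2.323] p [ 543.9 -206.1  330.1] yaw -71.2 tilt world [ 0.0816 -0.0265] tool [0.0514 0.0686] F [ 0.6  0.3 -1. ] tau [ -0.6 -51.  -28.9  -0.2  -0.5   2.3]
```

View pics/w5.png

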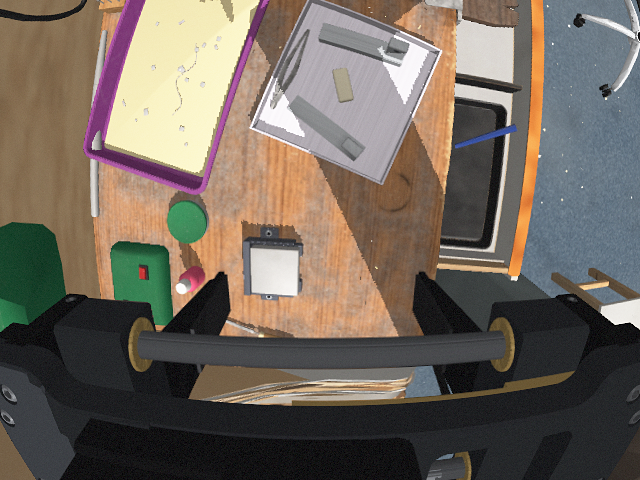

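Emit:
{"fn": "arm_command", "kwargs": {
  "deltas": [
    [[0, 0, -0.05, 0, 0], [0, 0, -0.05, 0, 0], [0, 0, -0.05, 0, 0], [0, 0, -0.05, 0, 0], [0, 0, -0.05, 0, 0], [0, 0, -0.05, 0, 0], [0, 0, -0.05, 0, 0], [0, 0, -0.05, 0, 0], [0, 0, -0.05, 0, 0], [0, 0, -0.05, 0, 0], [0, 0, -0.05, 0, 0], [0, 0, -0.05, 0, 0]]
  ]
}}

```text
t: 7.17
eef_pos: [544.5, -270.5, 329.6]
tcp_rot: [-3.073, -0.051, -1.215]
ft_force: [-0.2, -0.4, 0.3]
opening: 1.001
```

```bash
python3 st.py
```

```text
t 7.17 q [-0.581  0.341  1.495  0.026  1.224  2.195] p [ 544.5 -270.5  329.6] yaw -69.6 tilt world [ 0.0817 -0.0241] tool [0.0511 0.0682] F [-0.2 -0.4  0.3] tau [  0.7 -54.7 -28.9   0.   -0.4   0.2]
```

Emit:
{"fn": "arm_command", "kwargs": {
  "deltas": [
    [[0, 0, 0, 0.4, 0], [0, 0, 0, 0.4, 0], [0, 0, 0, 0.4, 0], [0, 0, 0, 0.4, 0], [0, 0, 0, 0.4, 0], [0, 0, 0, 0.4, 0], [0, 0, 0, 0, 0], [0, 0, 0, 0, 0]]
  ]
}}

```text
t: 7.83
eef_pos: [540.3, -271.5, 578.7]
tcp_rot: [-3.076, -0.048, -1.216]
ft_force: [0.2, 0.1, -1.0]
opening: 1.003
```

```bash
python3 st.py
```

```text
t 7.83 q [-0.586  0.306  0.932  0.026  1.826  2.206] p [ 540.3 -271.5  578.7] yaw -69.7 tilt world [ 0.0777 -0.022 ] tool [0.0476 0.0653] F [ 0.2  0.1 -1. ] tau [  0.4 -59.3 -34.2   0.1   0.    0. ]
```

Emit:
{"fn": "arm_command", "kwargs": {
  "deltas": [
    [[0, -0.2, 0.1, 0.3, 0], [0, -0.2, 0.1, 0.3, 0], [0, -0.2, 0.1, 0.3, 0], [0, -0.2, 0.1, 0.3, 0], [0, -0.1, 0.05, 0.2, 0], [0, 0, 0, 0, 0], [0, 0, 0, 0, 0], [0, 0, 0, 0, 0], [0, 0, 0, 0, 0], [0, 0, 0, 0, 0]]
  ]
}}

```text
t: 8.67
eef_pos: [448.1, -226.8, 713.7]
tcp_rot: [-3.085, -0.035, -1.215]
ft_force: [-0.7, 0.3, 0.0]
opening: 1.003
```

```bash
python3 st.py
```

```text
t 8.67 q [-0.615  0.22   0.698  0.032  2.163  2.189] p [ 448.1 -226.8  713.7] yaw -69.6 tilt world [ 0.0648 -0.0132] tool [0.0349 0.0562] F [-0.7  0.3  0. ] tau [ -0.  -43.8 -27.    0.   -0.2  -0. ]
```

Emit:
{"fn": "arm_command", "kwargs": {
  "deltas": [
    [[0, 0, 0, 0, 0], [0, 0, 0, 0, 0], [0, 0, 0, 0, 0], [0, 0, 0, 0, 0], [0, 0, 0, 0, 0], [0, 0, 0, 0, 0]]
  ]
}}

```text
t: 9.17
eef_pos: [450.2, -228.1, 709.7]
tcp_rot: [-3.089, -0.029, -1.215]
ft_force: [-0.4, -0.0, 1.2]
opening: 0.997
```

```bash
python3 st.py
```

```text
t 9.17 q [-0.614  0.224  0.703  0.032  2.161  2.189] p [ 450.2 -228.1  709.7] yaw -69.6 tilt world [ 0.0589 -0.0089] tool [0.0289 0.0521] F [-0.4 -0.   1.2] tau [ -0.  -43.4 -26.8   0.1  -0.3  -0. ]
```

Emit:
{"fn": "arm_command", "kwargs": {
  "deltas": [
    [[0, 0, 0, 0.05, -0.12], [0, 0, 0, 0.05, -0.12], [0, 0, 0, 0.05, -0.12], [0, 0, 0, 0.05, -0.1], [0, 0, 0, 0.05, 0], [0, 0, 0, 0.02, 0], [0, 0, 0, 0.02, 0], [0, 0, 0, 0.02, 0], [0, 0, 0, 0.02, 0], [0, 0, 0, 0.02, 0], [0, 0, 0, 0.02, 0], [0, 0, 0, 0.02, 0]]
  ]
}}

```text
t: 10.17
eef_pos: [449.8, -227.8, 750.7]
tcp_rot: [-3.089, -0.029, -1.592]
ft_force: [0.1, 0.9, -0.6]
opening: 1.001
```

```bash
python3 st.py
```

```text
t 10.17 q [-0.603  0.283  0.497  0.007  2.302  2.564] p [ 449.8 -227.8  750.7] yaw -91.2 tilt world [ 0.0519 -0.0298] tool [0.0287 0.0525] F [ 0.1  0.9 -0.6] tau [  0.  -45.6 -23.6  -0.   -0.4  -0. ]
```

Emit:
{"fn": "arm_command", "kwargs": {
  "deltas": [
    [[0, 0, 0, 0, 0], [0, 0, 0, 0, 0], [0, 0, 0, 0, 0], [0, 0, 0, 0, 0], [0, 0, 0, 0, 0], [0, 0, 0, 0, 0], [0, 0, 0, 0, 0], [0, 0, 0, 0, 0]]
  ]
}}

```text
t: 10.83
eef_pos: [449.9, -227.9, 750.6]
tcp_rot: [-3.089, -0.029, -1.592]
ft_force: [-0.2, 0.4, 0.0]
opening: 1.001
```

```bash
python3 st.py
```

```text
t 10.83 q [-0.603  0.283  0.497  0.007  2.302  2.564] p [ 449.9 -227.9  750.6] yaw -91.2 tilt world [ 0.0517 -0.0297] tool [0.0286 0.0524] F [-0.2  0.4  0. ] tau [  0.  -45.2 -24.2  -0.   -0.3  -0. ]
```

Emit:
{"fn": "arm_command", "kwargs": {
  "deltas": [
    [[0, 0, 0, -0.2, 0], [0, 0, 0, -0.2, 0], [0, 0, 0, 0, 0], [0, 0, 0, 0, 0], [0, 0, 0, 0, 0], [0, 0, 0, 0, 0], [0, 0, 0, 0, 0]]
  ]
}}

```text
t: 11.42
eef_pos: [449.6, -227.8, 712.2]
tcp_rot: [-3.086, -0.031, -1.592]
ft_force: [-0.0, 0.6, -0.5]
opening: 0.998
```

```bash
python3 st.py
```

```text
t 11.42 q [-0.603  0.222  0.699  0.006  2.158  2.563] p [ 449.6 -227.8  712.2] yaw -91.2 tilt world [ 0.0547 -0.0317] tool [0.0305 0.0553] F [-0.   0.6 -0.5] tau [  0.  -43.5 -26.6  -0.   -0.3  -0. ]
```

Emit:
{"fn": "arm_command", "kwargs": {
  "deltas": [
    [[0, -0.2, 0.1, 0.3, 0], [0, 0, 0, 0, 0], [0, 0, 0, 0, 0], [0, 0, 0, 0, 0], [0, 0, 0, 0, 0]]
  ]
}}

```text
t: 11.83
eef_pos: [429.5, -217.9, 744.9]
tcp_rot: [-3.084, -0.032, -1.592]
ft_force: [0.3, -0.2, 0.4]
opening: 1.001
```

```bash
python3 st.py
```

```text
t 11.83 q [-0.61   0.219  0.608  0.007  2.249  2.557] p [ 429.5 -217.9  744.9] yaw -91.2 tilt world [ 0.0567 -0.0332] tool [0.0319 0.0574] F [ 0.3 -0.2  0.4] tau [  0.1 -43.2 -26.   -0.   -0.2  -0. ]
```

Emit:
{"fn": "arm_command", "kwargs": {
  "deltas": [
    [[0, 0.2, -0.1, -0.3, 0], [0, 0.2, -0.1, -0.3, 0], [0, 0.2, -0.1, -0.3, 0], [0, 0.2, -0.1, -0.3, 0], [0, 0.2, -0.1, -0.3, 0], [0, 0.1, -0.05, -0.2, 0], [0, 0, 0, 0, 0], [0, 0, 0, 0, 0], [0, 0, 0, 0, 0]]
  ]
}}

```text
t: 12.58
eef_pos: [542.6, -273.7, 565.7]
tcp_rot: [-3.084, -0.033, -1.592]
ft_force: [0.4, 0.2, -0.4]
opening: 0.999
```

```bash
python3 st.py
```

```text
t 12.58 q [-0.577  0.314  0.953  0.003  1.809  2.585] p [ 542.6 -273.7  565.7] yaw -91.2 tilt world [ 0.0571 -0.0339] tool [0.0327 0.0578] F [ 0.4  0.2 -0.4] tau [  0.1 -53.1 -30.2  -0.   -0.4   0. ]
```

Emit:
{"fn": "arm_command", "kwargs": {
  "deltas": [
    [[0, -0.2, 0.1, 0.3, 0], [0, -0.2, 0.1, 0.3, 0], [0, -0.2, 0.1, 0.3, 0], [0, -0.2, 0.1, 0.3, 0], [0, -0.2, 0.1, 0.3, 0], [0, 0, 0, 0, 0], [0, 0, 0, 0, 0], [0, 0, 0, 0, 0]]
  ]
}}

```text
t: 13.25
eef_pos: [428.9, -215.6, 734.6]
tcp_rot: [-3.067, -0.044, -1.593]
ft_force: [0.1, 0.9, -0.8]
opening: 1.002
```

```bash
python3 st.py
```

```text
t 13.25 q [-0.606  0.189  0.68   0.005  2.186  2.56 ] p [ 428.9 -215.6  734.6] yaw -91.3 tilt world [ 0.0735 -0.0457] tool [0.0441 0.0745] F [ 0.1  0.9 -0.8] tau [ -0.2 -38.6 -25.7  -0.   -0.2  -0. ]
```

Emit:
{"fn": "arm_command", "kwargs": {
  "deltas": [
    [[0, 0.05, -0.02, -0.08, 0], [0, 0.1, -0.05, -0.15, 0], [0, 0.15, -0.08, -0.25, 0], [0, 0.2, -0.1, -0.33, 0], [0, 0.2, -0.1, -0.33, 0], [0, 0.2, -0.1, -0.33, 0], [0, 0, 0, 0, 0], [0, 0, 0, 0, 0]]
  ]
}}

```text
t: 13.92
eef_pos: [523.0, -261.6, 572.0]
tcp_rot: [-3.074, -0.04, -1.592]
ft_force: [0.1, 0.4, 0.9]
opening: 1.0
```

```bash
python3 st.py
```

```text
t 13.92 q [-5.780e-01  2.660e-01  1.005e+00  2.000e-03  1.792e+00  2.585e+00] p [ 523.  -261.6  572. ] yaw -91.2 tilt world [ 0.0668 -0.0416] tool [0.0401 0.0677] F [0.1 0.4 0.9] tau [ -0.4 -43.5 -27.1  -0.   -0.7   0. ]
```

Emit:
{"fn": "arm_command", "kwargs": {
  "deltas": [
    [[0, -0.2, 0.1, 0.33, 0], [0, -0.2, 0.1, 0.33, 0], [0, -0.2, 0.1, 0.33, 0], [0, -0.15, 0.08, 0.25, 0], [0, -0.1, 0.05, 0.15, 0], [0, -0.05, 0.02, 0.08, 0], [0, 0, 0, 0.03, 0], [0, 0, 0, 0, 0]]
  ]
}}

```text
t: 14.58
eef_pos: [424.2, -211.1, 730.7]
tcp_rot: [-3.074, -0.041, -1.592]
ft_force: [0.0, 0.0, -0.7]
opening: 1.001
```

```bash
python3 st.py
```

```text
t 14.58 q [-0.603  0.176  0.709  0.004  2.179  2.561] p [ 424.2 -211.1  730.7] yaw -91.2 tilt world [ 0.0666 -0.042 ] tool [0.0406 0.0675] F [ 0.   0.  -0.7] tau [ -0.  -40.3 -27.1  -0.   -0.   -0. ]
```

Emit:
{"fn": "arm_command", "kwargs": {
  "deltas": [
    [[0, 0.02, -0.01, -0.1, 0], [0, 0.04, -0.02, -0.2, 0], [0, 0.06, -0.03, -0.3, 0], [0, 0.08, -0.05, -0.4, 0], [0, 0.08, -0.05, -0.4, 0], [0, 0, 0, 0, 0], [0, 0.02, -0.01, -0.1, 0], [0, 0.04, -0.02, -0.2, 0], [0, 0.06, -0.03, -0.3, 0], [0, 0.08, -0.05, -0.4, 0], [0, 0.08, -0.05, -0.4, 0], [0, 0, 0, 0, 0]]
  ]
}}

```text
t: 15.58
eef_pos: [481.8, -243.4, 447.1]
tcp_rot: [-3.068, -0.044, -1.592]
ft_force: [-0.6, -0.2, -1.1]
opening: 1.001
```

```bash
python3 st.py
```

```text
t 15.58 q [-5.910e-01  1.770e-01  1.427e+00  2.000e-03  1.453e+00  2.570e+00] p [ 481.8 -243.4  447.1] yaw -91.2 tilt world [ 0.0722 -0.0458] tool [0.0442 0.0732] F [-0.6 -0.2 -1.1] tau [  0.6 -50.8 -32.3  -0.   -1.9  -0. ]
```

Emit:
{"fn": "arm_command", "kwargs": {
  "deltas": [
    [[0, 0.06, -0.03, -0.3, 0.155], [0, 0.06, -0.03, -0.3, 0.155], [0, 0.06, -0.03, -0.3, 0.155], [0, 0.06, -0.03, -0.3, 0.155], [0, 0.06, -0.03, -0.3, 0.155], [0, 0.06, -0.03, -0.3, 0.155], [0, 0.06, -0.03, -0.3, 0.155], [0, 0.06, -0.03, -0.25, 0.155], [0, 0.06, -0.03, -0.15, 0.155], [0, 0.03, -0.03, -0.1, 0.155], [0, 0, 0, 0, 0]]
  ]
}}

```text
t: 16.5
eef_pos: [556.1, -284.2, 213.3]
tcp_rot: [-3.051, -0.075, -0.339]
ft_force: [-1.0, 0.3, 0.7]
opening: 1.001
```

Run:
```python
from st import *
import pickle
st();s,c=grab("wrist","pics/w6.png");pickle.dump((s,c),open("w6.pkl","wb"))
```

```text
t 16.5 q [-0.625  0.47   1.605  0.126  1.023  1.217] p [ 556.1 -284.2  213.3] yaw -19.4 tilt world [0.1002 0.0605] tool [0.0744 0.0903] F [-1.   0.3  0.7] tau [  0.  -59.  -25.6   0.5  -0.4  -2.3]
```

View pics/w6.png

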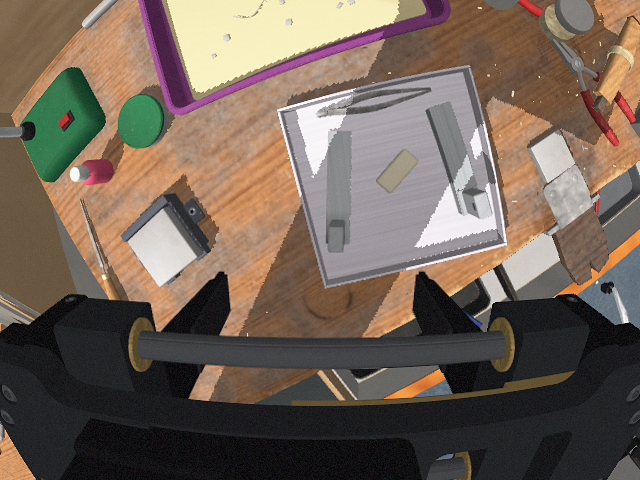

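Emit:
{"fn": "arm_command", "kwargs": {
  "deltas": [
    [[0, 0, 0, 0.05, -0.14], [0, 0, 0, 0.05, -0.14], [0, 0, 0, 0.05, -0.14], [0, 0, 0, 0.05, -0.14], [0, 0, 0, 0.05, -0.14], [0, 0, 0, 0.05, -0.14], [0, 0, 0, 0.05, -0.14], [0, 0, 0, 0.05, -0.14], [0, 0, 0, 0.05, -0.14], [0, 0, 0, 0.05, -0.14], [0, 0, 0, 0.05, 0]]
  ]
}}

```text
t: 17.47
eef_pos: [564.6, -288.9, 306.5]
tcp_rot: [-3.029, -0.102, -1.557]
ft_force: [1.5, -0.1, 0.0]
opening: 1.002
```

```bash
python3 st.py
```

```text
t 17.47 q [-0.567  0.372  1.514 -0.026  1.106  2.565] p [ 564.6 -288.9  306.5] yaw -89.2 tilt world [ 0.114 -0.1  ] tool [0.1015 0.1126] F [ 1.5 -0.1  0. ] tau [  0.1 -55.  -28.   -0.4  -0.8   2.1]
```

Emit:
{"fn": "arm_command", "kwargs": {
  "deltas": [
    [[0, 0.18, 0.36, 0, 0], [0, 0.18, 0.36, 0, 0], [0, 0.18, 0.36, 0, 0], [0, -0.18, -0.36, 0, 0], [0, -0.18, -0.36, 0, 0], [0, -0.18, -0.36, 0, 0], [0, 0, 0, 0, 0]]
  ]
}}

```text
t: 18.05
eef_pos: [562.0, -302.9, 327.5]
tcp_rot: [-2.998, -0.09, -1.502]
ft_force: [-0.1, 0.4, -0.3]
opening: 1.003
```

```bash
python3 st.py
```

```text
t 18.05 q [-0.607  0.356  1.485  0.022  1.133  2.452] p [ 562.  -302.9  327.5] yaw -86.1 tilt world [ 0.149  -0.0786] tool [0.0887 0.1432] F [-0.1  0.4 -0.3] tau [ -2.  -55.8 -29.3   0.1  -0.6  -1.1]
```

Emit:
{"fn": "arm_command", "kwargs": {
  "deltas": [
    [[0, -0.1, 0.05, 0.38, 0], [0, -0.1, 0.05, 0.38, 0], [0, -0.1, 0.05, 0.38, 0], [0, -0.1, 0.05, 0.38, 0], [0, -0.1, 0.05, 0.38, 0], [0, -0.1, 0.05, 0.38, 0], [0, -0.1, 0.05, 0.35, 0], [0, -0.1, 0.05, 0.3, 0], [0, -0.1, 0.05, 0.25, 0], [0, -0.05, 0.03, 0.2, 0], [0, 0, 0, 0, 0], [0, 0, 0, 0, 0]]
  ]
}}

```text
t: 19.05
eef_pos: [450.1, -245.3, 701.1]
tcp_rot: [-2.974, -0.107, -1.498]
ft_force: [0.1, -1.2, -0.7]
opening: 1.003
```

```bash
python3 st.py
```

```text
t 19.05 q [-0.644  0.15   0.837  0.033  1.959  2.432] p [ 450.1 -245.3  701.1] yaw -85.9 tilt world [ 0.174  -0.0925] tool [0.1049 0.1669] F [ 0.1 -1.2 -0.7] tau [  0.1 -42.6 -30.2   0.   -0.4  -0. ]
```

Emit:
{"fn": "arm_command", "kwargs": {
  "deltas": [
    [[0, 0, 0, 0, 0], [0, 0, 0, 0, 0], [0, 0, 0, 0, 0]]
  ]
}}

```text
t: 19.3
eef_pos: [449.3, -244.3, 701.7]
tcp_rot: [-2.973, -0.107, -1.497]
ft_force: [-0.1, -0.8, 0.1]
opening: 0.999
```

```bash
python3 st.py
```

```text
t 19.3 q [-0.644  0.148  0.838  0.033  1.959  2.431] p [ 449.3 -244.3  701.7] yaw -85.8 tilt world [ 0.1751 -0.0927] tool [0.1053 0.1678] F [-0.1 -0.8  0.1] tau [  0.  -39.8 -28.5   0.   -0.6  -0. ]
```

Run:
```python
from fit import *
c=d["top"][1];R=np.array(c["R"]);C=-R.T@c["t"]
def w(u,v,z):
    u=300+(u+.5)/4.7-.5;v=180+(v+.5)/4.7-.5
    r=R.T@np.array([(u-c["cx"])/c["fx"],(v-c["cy"])/c["fy"],1]);return (C+r*(z-C[2])/r[2]).round(1)
for p in[(50,47),(566,70),(548,555),(26,533)]:print(p,w(*p,24))
```

```text
(50, 47) [ 685.5 -264.7   24. ]
(566, 70) [ 670.6 -464.3   24. ]
(548, 555) [ 483.7 -449.    24. ]
(26, 533) [ 497.2 -250.9   24. ]
```

Emit:
{"fn": "arm_command", "kwargs": {
  "deltas": [
    [[0, -0.02, -0.04, -0.4, -0.04], [0, -0.02, -0.04, -0.4, -0.04], [0, -0.02, -0.04, -0.4, 0], [0, -0.02, -0.04, -0.4, 0], [0, -0.02, -0.04, -0.4, 0], [0, -0.02, -0.04, -0.4, 0], [0, -0.02, -0.04, -0.4, 0], [0, -0.02, -0.04, -0.4, 0], [0, -0.02, -0.04, -0.4, 0], [0, -0.02, -0.04, -0.4, 0], [0, -0.02, -0.04, -0.4, 0], [0, -0.02, -0.04, -0.4, 0]]
  ]
}}

```text
t: 20.3
eef_pos: [419.7, -287.3, 210.0]
tcp_rot: [-2.973, -0.107, -1.56]
ft_force: [1.2, -0.5, 0.9]
opening: 1.002
```

```bash
python3 st.py
```

```text
t 20.3 q [-0.752  0.263  1.97   0.061  0.714  2.328] p [ 419.7 -287.3  210. ] yaw -89.4 tilt world [ 0.1689 -0.1032] tool [0.1049 0.1679] F [ 1.2 -0.5  0.9] tau [  1.2 -50.6 -24.6  -0.2   1.7   0.4]
```

Emit:
{"fn": "arm_command", "kwargs": {
  "deltas": [
    [[0, -0.05, -0.02, -0.4, 0], [0, -0.02, 0, -0.4, 0], [0, -0.02, 0, -0.3, 0], [0, 0, 0, -0.2, 0], [0, 0, 0, -0.15, 0], [0, 0, 0, -0.1, 0], [0, 0, 0, 0, 0]]
  ]
}}

```text
t: 20.88
eef_pos: [401.6, -282.6, 37.6]
tcp_rot: [-2.992, -0.091, -1.56]
ft_force: [-0.3, 0.1, 0.2]
opening: 1.001
```

```bash
python3 st.py
```

```text
t 20.88 q [-0.771  0.55   2.161  0.161  0.263  2.201] p [ 401.6 -282.6   37.6] yaw -89.4 tilt world [ 0.1503 -0.0878] tool [0.0894 0.1493] F [-0.3  0.1  0.2] tau [ -0.  -49.4 -10.6   0.3  -1.1  -0.3]
```

Emit:
{"fn": "arm_command", "kwargs": {
  "deltas": [
    [[0, 0.08, 0, -0.12, 0], [0, 0.08, 0, -0.1, 0], [0, 0.05, 0, 0, 0], [0, 0.03, 0, 0, 0], [0, 0.03, 0, 0, 0], [0, 0.03, 0, 0, 0]]
  ]
}}

```text
t: 21.38
eef_pos: [432.3, -281.4, 14.8]
tcp_rot: [-2.995, -0.088, -1.56]
ft_force: [-0.0, -0.9, -0.6]
opening: 1.002
```

```bash
python3 st.py
```

```text
t 21.38 q [-0.723  0.615  2.111  0.137  0.25   2.271] p [ 432.3 -281.4   14.8] yaw -89.4 tilt world [ 0.1473 -0.085 ] tool [0.0867 0.1464] F [-0.  -0.9 -0.6] tau [ -0.4 -53.   -9.7   0.1  -0.7  -0.2]
```

Emit:
{"fn": "arm_command", "kwargs": {
  "deltas": [
    [[0, 0.03, 0, 0, 0], [0, 0.03, 0, 0, 0], [0, 0.03, 0, 0, 0], [0, 0.03, 0, 0, 0]]
  ]
}}

```text
t: 21.72
eef_pos: [445.5, -281.5, 16.6]
tcp_rot: [-2.993, -0.089, -1.559]
ft_force: [-17.9, -4.0, 4.2]
opening: 1.0
```

```bash
python3 st.py
```

```text
t 21.72 q [-0.705  0.618  2.084  0.115  0.271  2.311] p [ 445.5 -281.5   16.6] yaw -89.3 tilt world [ 0.1486 -0.0862] tool [0.0879 0.1476] F [-17.9  -4.    4.2] tau [  4.5 -54.1 -15.1   0.9  -2.5  -0.2]
```

Emit:
{"fn": "arm_command", "kwargs": {
  "deltas": [
    [[0, 0.03, 0, 0, 0], [0, 0.03, 0, 0, 0], [0, 0.03, 0, 0, 0]]
  ]
}}

```text
t: 21.97
eef_pos: [446.0, -280.8, 16.8]
tcp_rot: [-3.006, -0.081, -1.565]
ft_force: [-33.6, -12.4, 19.4]
opening: 0.998
```

```bash
python3 st.py
```

```text
t 21.97 q [-0.701  0.62   2.074  0.095  0.294  2.34 ] p [ 446.  -280.8   16.8] yaw -89.6 tilt world [ 0.1359 -0.079 ] tool [0.0798 0.1354] F [-33.6 -12.4  19.4] tau [ 15.8 -46.5 -17.9   1.8  -3.   -0.8]
```

Emit:
{"fn": "arm_command", "kwargs": {
  "deltas": [
    [[0, 0.026, -0.005, 0.008, 0], [0, 0.026, -0.005, 0.008, 0], [0, 0.026, -0.005, 0.008, 0], [0, 0.026, -0.005, 0.008, 0], [0, 0.026, -0.005, 0.008, 0], [0, 0.026, -0.005, 0.008, 0]]
  ]
}}

```text
t: 22.47
eef_pos: [459.1, -283.8, 22.4]
tcp_rot: [-3.011, -0.077, -1.568]
ft_force: [0.3, -0.5, -0.1]
opening: 0.999
```

```bash
python3 st.py
```

```text
t 22.47 q [-0.688  0.619  2.037  0.074  0.337  2.377] p [ 459.1 -283.8   22.4] yaw -89.8 tilt world [ 0.1308 -0.0761] tool [0.0765 0.1306] F [ 0.3 -0.5 -0.1] tau [ -0.4 -55.8 -11.6   0.1  -0.6  -0.1]
```

Emit:
{"fn": "arm_command", "kwargs": {
  "deltas": [
    [[0, -0.18, 0, 0.02, 0], [0, -0.15, 0, -0.1, 0], [0, 0.04, 0, -0.08, 0], [0, 0.06, 0, -0.01, 0], [0, 0.03, 0, 0, 0], [0, 0.03, 0, 0, 0]]
  ]
}}

```text
t: 22.97
eef_pos: [443.2, -283.0, 4.8]
tcp_rot: [-3.014, -0.075, -1.567]
ft_force: [-49.2, -5.5, 19.2]
opening: 1.001
```

```bash
python3 st.py
```

```text
t 22.97 q [-0.708  0.643  2.076  0.099  0.278  2.331] p [ 443.2 -283.     4.8] yaw -89.8 tilt world [ 0.128  -0.0737] tool [0.0742 0.1277] F [-49.2  -5.5  19.2] tau [ 17.4 -46.9 -26.5   2.   -6.4  -1. ]
```

Emit:
{"fn": "arm_command", "kwargs": {
  "deltas": [
    [[0, 0.022, -0.005, 0, 0], [0, 0.022, -0.005, 0, 0], [0, 0.022, -0.005, 0, 0], [0, 0.022, -0.005, 0, 0]]
  ]
}}

```text
t: 23.3
eef_pos: [442.3, -278.3, 3.7]
tcp_rot: [-3.037, -0.056, -1.567]
ft_force: [-24.5, -2.6, 12.6]
opening: 0.999
```

```bash
python3 st.py
```

```text
t 23.3 q [-0.701  0.647  2.064  0.081  0.316  2.358] p [ 442.3 -278.3    3.7] yaw -89.8 tilt world [ 0.1045 -0.0551] tool [0.0555 0.1043] F [-24.5  -2.6  12.6] tau [  7.9 -52.1 -18.9   1.1  -3.6  -0.5]
```

Emit:
{"fn": "arm_command", "kwargs": {
  "deltas": [
    [[0, 0.025, -0.003, 0.003, 0], [0, 0.025, -0.003, 0.003, 0], [0, 0.025, -0.003, 0.003, 0], [0, 0.025, -0.003, 0.003, 0], [0, 0.025, -0.003, 0.003, 0], [0, 0.025, -0.003, 0.003, 0], [0, 0.025, -0.003, 0.003, 0], [0, 0.025, -0.003, 0.003, 0]]
  ]
}}

```text
t: 23.97
eef_pos: [441.8, -276.7, 6.1]
tcp_rot: [-3.08, -0.028, -1.583]
ft_force: [-29.4, -9.7, 11.5]
opening: 1.001
```

```bash
python3 st.py
```

```text
t 23.97 q [-0.695  0.648  2.032  0.043  0.396  2.418] p [ 441.8 -276.7    6.1] yaw -90.7 tilt world [ 0.0611 -0.0292] tool [0.0284 0.0614] F [-29.4  -9.7  11.5] tau [ 13.2 -52.9 -18.5   1.9  -3.5  -1. ]
```

Emit:
{"fn": "arm_command", "kwargs": {
  "deltas": [
    [[0, 0.025, -0.003, 0.002, 0], [0, 0.025, -0.003, 0.002, 0], [0, 0.025, -0.003, 0.002, 0], [0, 0.025, -0.003, 0.002, 0], [0, 0.025, -0.003, 0.002, 0], [0, 0.025, -0.003, 0.002, 0], [0, 0.025, -0.003, 0.002, 0], [0, 0.025, -0.003, 0.002, 0], [0, 0.025, -0.003, 0.002, 0], [0, 0.025, -0.003, 0.002, 0]]
  ]
}}

```text
t: 24.8
eef_pos: [441.0, -275.5, 9.5]
tcp_rot: [-3.14, -0.0, -1.597]
ft_force: [-25.8, -9.3, 10.6]
opening: 1.0
```

```bash
python3 st.py
```

```text
t 24.8 q [-6.86e-01  6.53e-01  1.99e+00  2.00e-03  4.98e-01  2.48e+00] p [ 441.  -275.5    9.5] yaw -91.5 tilt world [ 0.0019 -0.0003] tool [0.0002 0.0019] F [-25.8  -9.3  10.6] tau [ 11.8 -54.1 -19.    2.2  -3.6  -0.8]
```

Run:
```python
import cv2
i=cv2.imread("pics/w6.png")
r=lambda i,x,y,w,h,k:cv2.resize(i[y:y+h,x:x+w],None,fx=k,fy=k,interpolation=cv2.INTER_CUBIC)
cv2.imwrite("pics/w6w.png",r(i,300,115,80,150,4)); cv2.imwrite("pics/w6b.png",r(i,115,180,110,115,5))
i=cv2.imread("pics/w5.png")
cv2.imwrite("pics/w5w.png",r(i,270,80,110,90,6)); cv2.imwrite("pics/w5b.png",r(i,230,215,85,95,6))
```

```text
(no output)
```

View pics/w6w.png

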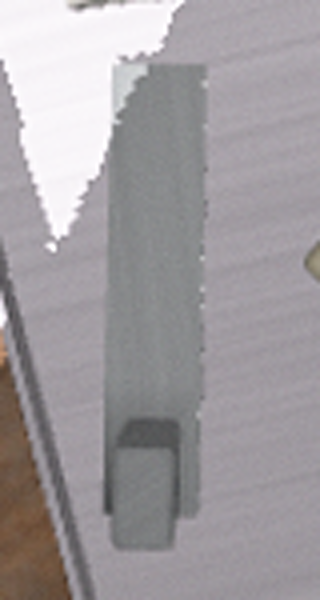

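View pics/w6b.png

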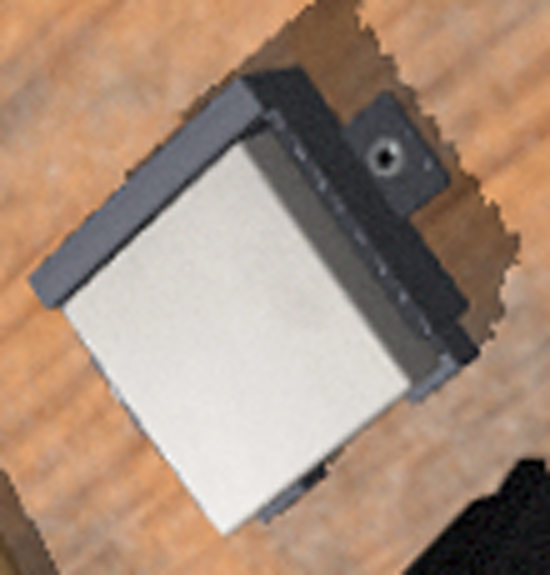

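View pics/w5w.png

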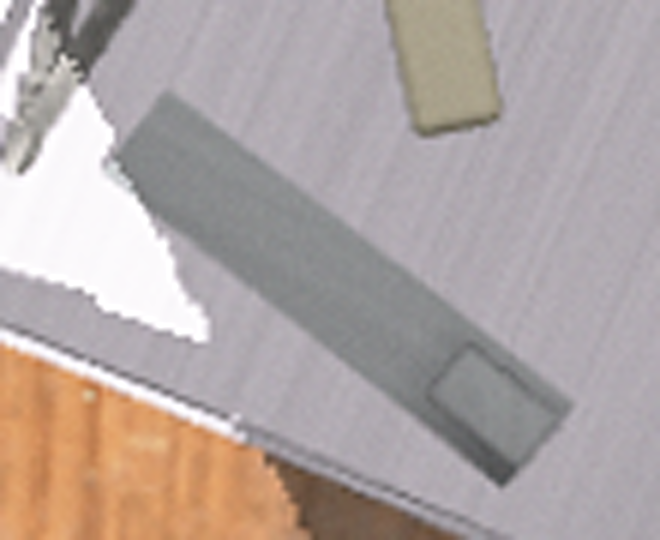

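View pics/w5b.png

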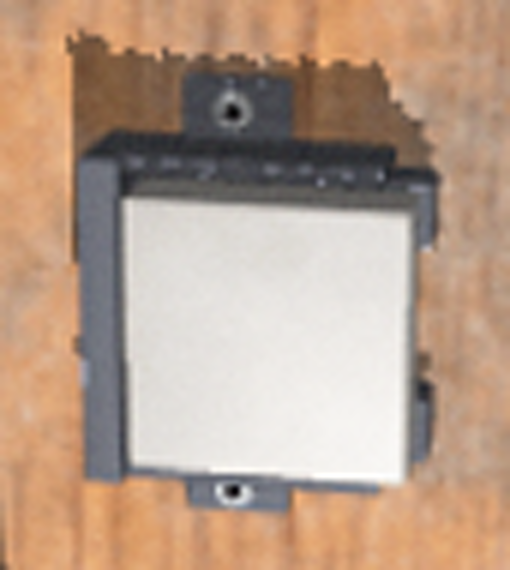

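```bash
cat > fit2.py <<'E'
from fit import *
from h import *
V={5:pickle.load(open("w5.pkl","rb")),6:pickle.load(open("w6.pkl","rb"))}
crop.update({"6w":(6,300,115,4),"6b":(6,115,180,5),"5w":(5,270,80,6),"5b":(5,230,215,6)})
def pj(n,X): return proj(n,X) if isinstance(n,str) else wproj(*V[n],X)
def px(o):
    n,x,y,k=crop[o[0]]; return [x+(o[1][0]+.5)/k-.5,y+(o[1][1]+.5)/k-.5]
def fit2(obs,x0,name,use=None):
    obs=[o for o in obs if use is None or crop[o[0]][0] in use]
    P=np.array([o[2] for o in obs],float);M=np.array([px(o) for o in obs]);cam=[crop[o[0]][0] for o in obs]
    def W(p):
        c,s=np.cos(p[3]),np.sin(p[3]); return np.c_[p[0]+c*P[:,0]-s*P[:,1],p[1]+s*P[:,0]+c*P[:,1],p[2]+P[:,2]]
    res=lambda p:(np.array([pj(n,x[None])[0] for n,x in zip(cam,W(p))])-M).ravel()
    r=least_squares(res,x0,loss="soft_l1",x_scale=[10,10,10,.1]);print(name,use,r.x.round(3),"deg",np.degrees(r.x[3]).round(2),"rms",np.sqrt((r.fun**2).mean()).round(2))
    return r.x,res(r.x).reshape(-1,2).round(1).tolist()
w=[("tb",(167,143),(57,12,4)),("tb",(218,158),(57,-12,4)),("tb",(67,415),(-57,12,20)),("tb",(125,433),(-57,-12,20)),
("tb",(100,347),(-32,7,60)),("tb",(131,354),(-32,-7,60)),("tb",(79,411),(-56,7,60)),("tb",(113,421),(-56,-7,60)),
("sb",(175,203),(-57,-12,0)),("sb",(499,210),(57,-12,0)),("sb",(175,70),(-56,-7,60)),("sb",(243,72),(-32,-7,60)),("sb",(173,47),(-56,7,60)),("sb",(241,45),(-32,7,60)),
("6w",(113,65),(57,12,4)),("6w",(208,65),(57,-12,4)),("6w",(116,447),(-32,7,60)),("6w",(177,447),(-32,-7,60)),("6w",(112,548),(-56,7,60)),("6w",(172,550),(-56,-7,60)),("6w",(103,515),(-57,12,20)),("6w",(195,517),(-57,-12,20)),
("5w",(168,92),(57,-12,4)),("5w",(120,157),(57,12,4)),("5w",(575,405),(-57,-12,20)),("5w",(503,487),(-57,12,20)),("5w",(470,345),(-32,-7,60)),("5w",(430,390),(-32,7,60)),("5w",(560,412),(-56,-7,60)),("5w",(513,460),(-56,7,60))]
b=[("tc",(97,250),(33,33,19)),("tc",(341,178),(33,-33,19)),("tc",(410,410),(-33,-33,19)),("tc",(175,487),(-33,33,19)),
("sc",(133,178),(-33,33,19)),("sc",(378,80),(33,33,19)),("sc",(525,212),(33,-33,19)),("sc",(285,308),(-33,-33,19)),("sc",(287,372),(-33,-33,0)),("sc",(140,232),(-33,33,0)),
("6b",(65,303),(33,33,19)),("6b",(243,140),(33,-33,19)),("6b",(410,383),(-33,-33,19)),("6b",(227,533),(-33,33,19)),
("5b",(122,197),(33,-33,19)),("5b",(410,210),(-33,-33,19)),("5b",(405,485),(-33,33,19)),("5b",(130,468),(33,33,19))]
E
python3 - <<'E'
from fit2 import *
for u in(None,["top","side"],[5,6],[5],[6]):
    W,r=fit2(w,[592,-298,3,-.35],"wedge",u)
    if u is None: print(r)
    B,r=fit2(b,[594,-94,14,.29],"block",u)
    if u is None: print(r)
# lug midpoint
for z in(3,6):
  P=[]
  for o in(("5b",(231,110)),("5b",(233,491))):
    C,r=wray(*V[5],*px(o)); P.append(C+r*(z-C[2])/r[2])
  print(z,np.array(P).round(1),np.mean(P,0).round(1),np.linalg.norm(P[0]-P[1]).round(1))
E
```

```text
wedge None [ 5.91273e+02 -2.96188e+02  4.26000e+00 -3.45000e-01] deg -19.79 rms 1.05
[[-2.8, 0.2], [-1.3, 1.0], [-1.2, 0.1], [-0.8, 0.5], [-1.4, 0.1], [-0.4, 1.1], [-1.3, -0.4], [-0.9, -0.0], [-1.4, 0.9], [-1.6, 0.5], [-2.1, -0.2], [-1.5, -0.4], [-1.1, -0.9], [-0.7, -0.3], [0.8, -1.3], [0.7, -0.9], [-0.3, -0.8], [0.2, -0.3], [0.3, 0.1], [0.7, 0.1], [0.4, -0.7], [1.2, -0.4], [-0.1, -1.7], [-3.3, 1.4], [-0.4, -1.0], [-0.2, -0.4], [-0.4, -1.6], [-1.3, 0.1], [0.5, 0.2], [0.7, 1.3]]
block None [ 5.93393e+02 -9.18490e+01  1.54090e+01  2.92000e-01] deg 16.75 rms 0.94
[[-0.9, -0.3], [-0.9, -1.4], [0.1, -0.0], [-1.4, 0.5], [-1.5, -0.8], [-1.7, -0.0], [-0.4, -0.0], [-1.3, 0.3], [-1.1, 0.9], [-1.7, 0.8], [-1.0, 0.2], [-0.1, -1.3], [1.7, -0.2], [-0.5, 0.8], [-0.4, -1.5], [0.0, -0.8], [-0.1, -0.5], [-1.0, -1.2]]
wedge ['top', 'side'] [ 5.92297e+02 -2.98489e+02  5.43000e+00 -3.48000e-01] deg -19.92 rms 0.64
block ['top', 'side'] [ 5.94472e+02 -9.36210e+01  1.64500e+01  2.88000e-01] deg 16.52 rms 0.8
wedge [5, 6] [ 5.90613e+02 -2.95487e+02  1.34400e+00 -3.45000e-01] deg -19.76 rms 0.87
block [5, 6] [ 5.92926e+02 -8.78130e+01  8.75000e+00  2.95000e-01] deg 16.92 rms 0.42
wedge [5] [ 5.90560e+02 -2.96783e+02 -1.11160e+01 -3.60000e-01] deg -20.6 rms 0.97
block [5] [ 5.92853e+02 -8.88390e+01  1.07790e+01  3.04000e-01] deg 17.41 rms 0.14
wedge [6] [ 5.90527e+02 -2.95223e+02  1.01600e+00 -3.43000e-01] deg -19.66 rms 0.34
block [6] [ 5.92666e+02 -8.47960e+01  4.45000e+00  2.88000e-01] deg 16.52 rms 0.33
3 [[ 619.6 -130.7    3. ]
 [ 591.4  -38.1    3. ]] [605.5 -84.4   3. ] 96.8
6 [[ 619.2 -131.6    6. ]
 [ 591.2  -39.5    6. ]] [605.2 -85.5   6. ] 96.2
```

Emit:
{"fn": "arm_command", "kwargs": {
  "deltas": [
    [[0, -0.1, 0, 0.1, 0], [0, 0, 0, 0.25, 0.15], [0, 0, 0, 0.25, 0.15], [0, 0, 0, 0.25, 0.15], [0, 0, 0, 0.15, 0.15], [0, 0.22, -0.01, 0, 0.15], [0, 0.22, -0.01, 0, 0.15], [0, 0.22, -0.01, 0, 0.15], [0, 0.22, -0.01, 0, 0.15], [0, 0.2, -0.01, 0, 0.15], [0, 0.05, 0, 0, 0.1], [0, 0, 0, 0, 0]]
  ]
}}

```text
t: 25.8
eef_pos: [558.7, -280.0, 120.9]
tcp_rot: [3.132, -0.012, -0.4]
ft_force: [0.5, -0.3, -0.0]
opening: 0.999
```

Run:
```python
from st import *
import pickle
st();s,c=grab("wrist","pics/w7.png");pickle.dump((s,c),open("w7.pkl","wb"))
```

```text
t 25.8 q [-0.567  0.588  1.663 -0.01   0.877  1.411] p [ 558.7 -280.   120.9] yaw -22.9 tilt world [ 0.0071 -0.0138] tool [ 0.0119 -0.0099] F [ 0.5 -0.3 -0. ] tau [  0.1 -63.4 -22.9   0.1  -0.1  -1.4]
```

View pics/w7.png

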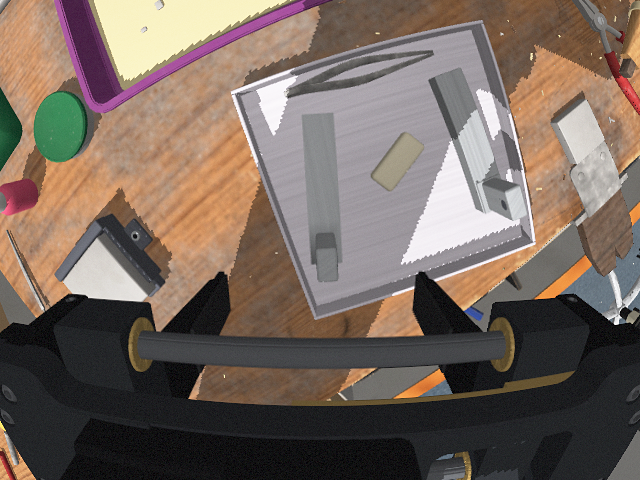

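Run:
```python
from h import *
import pickle
s,c=pickle.load(open("w7.pkl","rb"))
p=np.radians(-19.8)
for o in((591.3,-296.2,3),(590.6,-295.5,3),(592.3,-298.5,3)):
    P=np.array([(57,12,4),(57,-12,4),(-32,7,60),(-32,-7,60),(-56,7,60),(-56,-7,60)],float)
    X=np.c_[o[0]+np.cos(p)*P[:,0]-np.sin(p)*P[:,1],o[1]+np.sin(p)*P[:,0]+np.cos(p)*P[:,1],o[2]+P[:,2]]
    print(o,wproj(s,c,X).round(1).tolist())
i=cv2.imread("pics/w7.png");cv2.imwrite("pics/w7w.png",cv2.resize(i[100:295,285:365],None,fx=3,fy=3,interpolation=cv2.INTER_CUBIC))
```

```text
(591.3, -296.2, 3) [[302.8, 113.0], [334.6, 111.3], [316.0, 247.6], [337.6, 246.4], [318.1, 281.8], [339.1, 280.6]]
(590.6, -295.5, 3) [[302.3, 114.2], [334.1, 112.5], [315.4, 248.9], [337.0, 247.7], [317.6, 283.1], [338.5, 281.9]]
(592.3, -298.5, 3) [[305.1, 110.6], [336.8, 108.9], [318.6, 244.9], [340.3, 243.7], [320.7, 279.3], [341.7, 278.1]]
```

View pics/w7w.png

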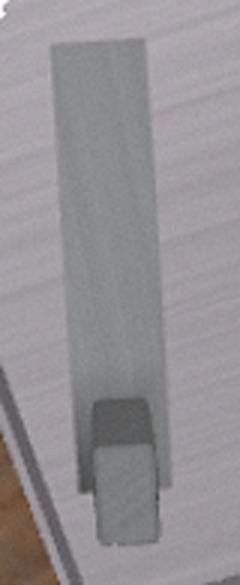

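Emit:
{"fn": "arm_command", "kwargs": {
  "deltas": [
    [[0, -0.05, 0, -0.3, 0.035], [0, -0.03, 0, -0.25, 0.03], [0, -0.01, 0, -0.16, 0], [0, 0, 0, -0.08, 0], [0, 0, 0, -0.03, 0]]
  ]
}}

```text
t: 26.27
eef_pos: [549.7, -279.6, 38.9]
tcp_rot: [3.13, -0.016, -0.367]
ft_force: [-0.7, 0.0, -0.4]
opening: 1.0
```

```bash
python3 st.py
```

```text
t 26.27 q [-0.574  0.688  1.742 -0.013  0.693  1.374] p [ 549.7 -279.6   38.9] yaw -21.0 tilt world [ 0.0109 -0.017 ] tool [ 0.0163 -0.012 ] F [-0.7  0.  -0.4] tau [ -0.  -65.1 -17.6   0.   -0.3  -0.1]
```

Lower the rest, correct yaw, and close.

Emit:
{"fn": "arm_command", "kwargs": {
  "deltas": [
    [[0, 0, -0.015, -0.06, 0.025], [0, 0, 0, -0.025, 0], [0.3, 0, 0, 0, 0], [1, 0, 0, 0, 0], [1, 0, 0, 0, 0], [1, 0, 0, 0, 0], [1, 0, 0, 0, 0], [1, 0, 0, 0, 0], [1, 0, 0, 0, 0]]
  ]
}}

```text
t: 27.02
eef_pos: [551.2, -282.3, 33.6]
tcp_rot: [3.128, -0.021, -0.35]
ft_force: [-0.0, -0.0, -0.7]
opening: 0.564
```

```bash
python3 st.py
```

```text
t 27.02 q [-0.576  0.697  1.741 -0.013  0.68   1.355] p [ 551.2 -282.3   33.6] yaw -20.1 tilt world [ 0.0153 -0.0199] tool [ 0.0212 -0.0134] F [-0.  -0.  -0.7] tau [ -0.  -65.8 -17.6   0.   -0.1   0. ]
```

Emit:
{"fn": "arm_command", "kwargs": {
  "deltas": [
    [[1, -0.01, 0.005, -0.02, 0], [1, 0, 0, 0, 0], [1, 0, 0, 0, 0], [1, 0, 0, 0, 0], [1, 0, 0, 0, 0], [1, 0, 0, 0, 0], [1, 0, 0, 0, 0]]
  ]
}}

```text
t: 27.6
eef_pos: [550.1, -281.7, 31.5]
tcp_rot: [3.128, -0.021, -0.35]
ft_force: [-0.7, 0.8, 1.1]
opening: 0.147
```

```bash
python3 st.py
```

```text
t 27.6 q [-0.576  0.699  1.746 -0.013  0.674  1.355] p [ 550.1 -281.7   31.5] yaw -20.1 tilt world [ 0.0154 -0.0199] tool [ 0.0213 -0.0134] F [-0.7  0.8  1.1] tau [  0.1 -65.2 -17.3   0.   -0.1  -0. ]
```

Emit:
{"fn": "arm_command", "kwargs": {
  "deltas": [
    [[1, 0, 0, 0.1, 0], [1, 0, 0, 0.2, 0], [1, 0, 0, 0.2, 0], [1, -0.14, 0.18, 0.02, 0.1], [1, -0.14, 0.18, 0, 0.1], [1, -0.14, 0.18, 0, 0.1], [1, -0.14, 0.18, 0, 0.1], [1, -0.14, 0.18, 0, 0.1], [1, -0.14, 0.18, 0, 0.1], [1, -0.14, 0.16, 0, 0.1], [1, -0.08, 0.1, 0, 0.08], [1, 0, 0, 0, 0]]
  ]
}}

```text
t: 28.6
eef_pos: [437.7, -142.3, 91.1]
tcp_rot: [3.128, -0.021, 0.291]
ft_force: [0.2, 0.1, -1.5]
opening: 0.146
```

Run:
```python
from st import *
import pickle
st();s,c=grab("wrist","pics/w8.png");pickle.dump((s,c),open("w8.pkl","wb"))
```

```text
t 28.6 q [-0.461  0.444  2.098  0.008  0.574  0.812] p [ 437.7 -142.3   91.1] yaw 16.7 tilt world [ 0.0246 -0.0073] tool [ 0.0214 -0.0141] F [ 0.2  0.1 -1.5] tau [  0.1 -48.3 -14.9   0.1  -0.5  -0.9]
```

View pics/w8.png

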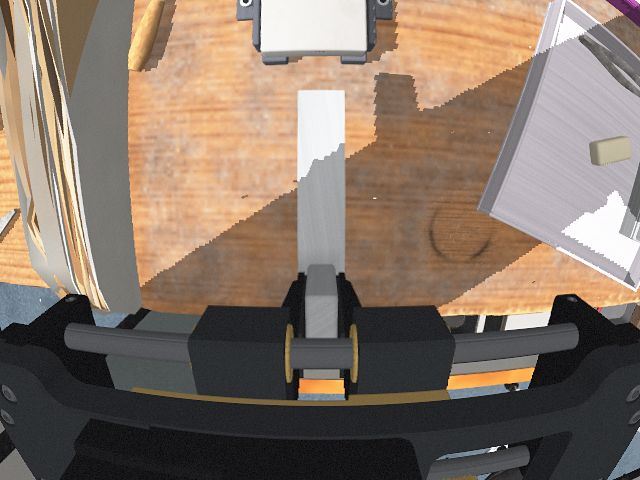

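Run:
```python
import cv2
i=cv2.imread("pics/w8.png");cv2.imwrite("pics/w8b.png",cv2.resize(i[0:105,225:405],None,fx=4.4,fy=4.4,interpolation=cv2.INTER_CUBIC))
```

```text
(no output)
```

View pics/w8b.png

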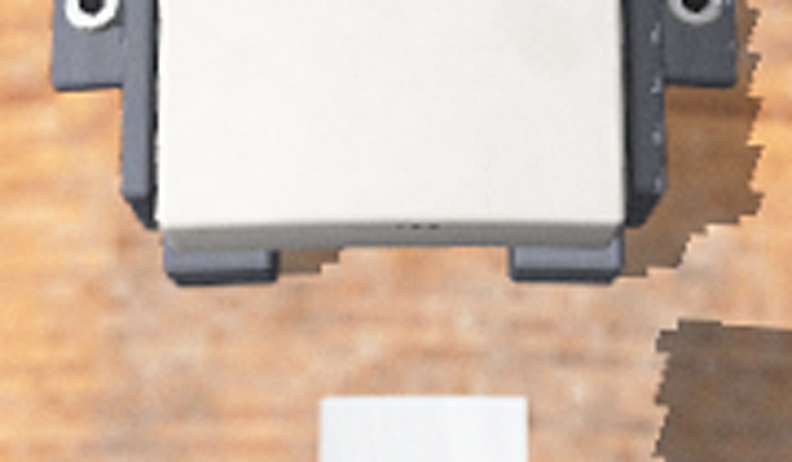

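Run:
```python
from h import *
import pickle
s,c=pickle.load(open("w8.pkl","rb"))
def X(u,v,z):
    C,r=wray(s,c,225+(u+.5)/4.4-.5,(v+.5)/4.4-.5);return C+r*(z-C[2])/r[2]
y=s["tcp_rot"][2];
def tf(p): d=p-s["eef_pos"]; return np.round([d[0]*np.cos(y)+d[1]*np.sin(y),-d[0]*np.sin(y)+d[1]*np.cos(y),d[2]],1)
for n,p in dict(rLo=(172,285,0),rLi=(277,281,0),rRi=(511,280,0),rRo=(617,281,0),bTL=(157,222,33),bTR=(627,222,33),bBL=(172,248,14),bBR=(617,248,14),tipL=(321,397,64),tipR=(527,397,64)).items():
    print(n,X(*p).round(1),"tool-frame",tf(X(*p)))
# predicted wedge tip for grip at nominal
```

```text
rLo [549.4 -66.6   0. ] tool-frame [128.8  40.4 -91.1]
rLi [554.3 -82.7   0. ] tool-frame [128.8  23.5 -91.1]
rRi [ 565.  -118.3    0. ] tool-frame [128.9 -13.6 -91.1]
rRo [ 570.2 -134.5    0. ] tool-frame [129.2 -30.6 -91.1]
bTL [552.8 -68.1  33. ] tool-frame [131.5  38.  -58.1]
bTR [ 571.4 -131.2   33. ] tool-frame [131.2 -27.8 -58.1]
bBL [552.9 -67.6  14. ] tool-frame [131.9  38.4 -77.1]
bBR [ 572.  -132.1   14. ] tool-frame [131.6 -28.8 -77.1]
tipL [ 530.7 -100.4   64. ] tool-frame [101.1  13.4 -27.1]
tipR [ 537.8 -124.1   64. ] tool-frame [101.1 -11.3 -27.1]
```

Emit:
{"fn": "arm_command", "kwargs": {
  "deltas": [
    [[1, -0.006, 0.019, -0.2, 0], [1, -0.006, 0.019, -0.2, 0], [1, 0, 0, -0.11, 0], [1, 0, 0, -0.05, 0], [1, 0, 0, 0, 0]]
  ]
}}

```text
t: 29.07
eef_pos: [442.8, -143.3, 35.7]
tcp_rot: [3.12, -0.029, 0.276]
ft_force: [0.3, 0.2, -1.4]
opening: 0.144
```

Run:
```python
from st import *
s=st();y=np.radians(16.7);d=s["eef_pos"]-[437.7,-142.3,91.1];print("fwd",d[0]*np.cos(y)+d[1]*np.sin(y),"lat",-d[0]*np.sin(y)+d[1]*np.cos(y))
```

```text
t 29.07 q [-0.457  0.555  2.132  0.009  0.419  0.829] p [ 442.8 -143.3   35.7] yaw 15.8 tilt world [ 0.0339 -0.0125] tool [ 0.0292 -0.0213] F [ 0.3  0.2 -1.4] tau [  0.1 -50.7 -10.9   0.1  -0.5  -0. ]
fwd 4.597540009934744 lat -2.3731262385499376
```

Emit:
{"fn": "arm_command", "kwargs": {
  "deltas": [
    [[1, -0.01, 0.032, -0.03, 0.02], [1, -0.01, 0.032, -0.03, 0], [1, 0, 0, 0, 0]]
  ]
}}

```text
t: 29.32
eef_pos: [442.1, -137.7, 30.2]
tcp_rot: [3.119, -0.031, 0.291]
ft_force: [0.4, -0.9, -2.7]
opening: 0.144
```

```bash
cat > rel.py <<'E'
from st import *
s=st();y=np.radians(16.7);d=s["eef_pos"]-[437.7,-142.3,91.1];print("fwd",(d[0]*np.cos(y)+d[1]*np.sin(y)).round(1),"lat",(-d[0]*np.sin(y)+d[1]*np.cos(y)).round(1),"TCPz",s["eef_pos"][2].round(1))
E
python3 rel.py
```

```text
t 29.32 q [-0.447  0.564  2.142  0.01   0.398  0.824] p [ 442.1 -137.7   30.2] yaw 16.7 tilt world [ 0.0358 -0.0128] tool [ 0.0307 -0.0226] F [ 0.4 -0.9 -2.7] tau [ -0.1 -51.  -10.8   0.1  -0.4   0. ]
fwd 5.5 lat 3.2 TCPz 30.2
```

Emit:
{"fn": "arm_command", "kwargs": {
  "deltas": [
    [[1, 0.12, 0.04, -0.005, 0], [1, 0.12, 0.038, 0, 0], [1, 0.12, 0.036, 0, 0], [1, 0.11, 0.033, 0, 0], [1, 0.06, 0.018, 0, 0], [1, 0, 0, 0, 0]]
  ]
}}

```text
t: 29.82
eef_pos: [501.8, -119.0, 31.6]
tcp_rot: [3.117, -0.033, 0.29]
ft_force: [-1.7, -0.7, -5.4]
opening: 0.145
```

```bash
python3 rel.py
python3 - <<'E'
from h import *
s,c=grab("wrist","pics/w9.png")
E
```

```text
t 29.82 q [-3.610e-01  6.010e-01  2.016e+00  1.000e-03  4.840e-01  9.190e-01] p [ 501.8 -119.    31.6] yaw 16.6 tilt world [ 0.0381 -0.0139] tool [ 0.0326 -0.0242] F [-1.7 -0.7 -5.4] tau [  1.4 -58.2 -15.1   0.3  -0.6   0.1]
fwd 68.1 lat 3.9 TCPz 31.6
```

View pics/w9.png

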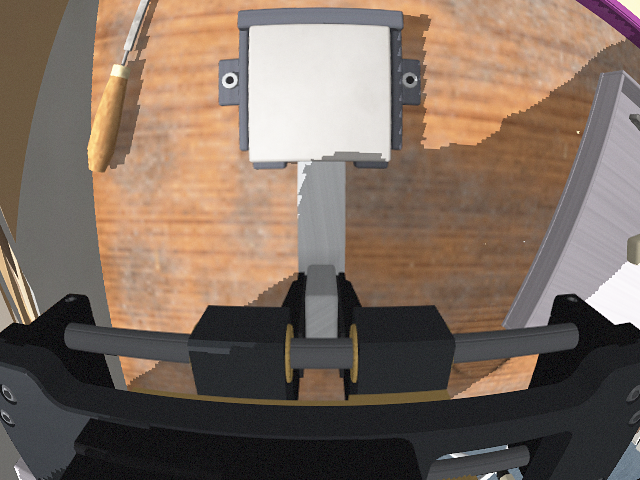

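Emit:
{"fn": "arm_command", "kwargs": {
  "deltas": [
    [[1, 0, 0, -0.025, 0], [1, 0.04, 0.012, -0.005, 0], [1, 0.04, 0.012, -0.004, 0], [1, 0, 0, 0, 0]]
  ]
}}

```text
t: 30.2
eef_pos: [508.4, -116.6, 28.7]
tcp_rot: [3.118, -0.031, 0.29]
ft_force: [0.7, 0.1, -2.6]
opening: 0.148
```

```bash
python3 rel.py
```

```text
t 30.2 q [-0.352  0.612  2.002 -0.     0.489  0.93 ] p [ 508.4 -116.6   28.7] yaw 16.6 tilt world [ 0.0365 -0.0137] tool [ 0.0311 -0.0235] F [ 0.7  0.1 -2.6] tau [  0.2 -56.9 -13.2  -0.   -0.    0.1]
fwd 75.1 lat 4.3 TCPz 28.7
```

Emit:
{"fn": "arm_command", "kwargs": {
  "deltas": [
    [[1, 0.038, 0.011, -0.002, 0], [1, 0.038, 0.011, -0.002, 0], [1, 0, 0, 0, 0]]
  ]
}}

```text
t: 30.45
eef_pos: [515.7, -114.5, 28.6]
tcp_rot: [3.119, -0.03, 0.289]
ft_force: [0.7, 1.0, -0.9]
opening: 0.15
```

```bash
python3 rel.py
```

```text
t 30.45 q [-0.343  0.618  1.984 -0.002  0.502  0.941] p [ 515.7 -114.5   28.6] yaw 16.6 tilt world [ 0.0349 -0.0133] tool [ 0.0297 -0.0227] F [ 0.7  1.  -0.9] tau [ -0.8 -57.5 -13.7  -0.2  -0.2   0.1]
fwd 82.7 lat 4.2 TCPz 28.6
```

Emit:
{"fn": "arm_command", "kwargs": {
  "deltas": [
    [[1, 0.035, 0.011, -0.001, 0], [1, 0.035, 0.011, -0.001, 0], [1, 0, 0, 0, 0]]
  ]
}}

```text
t: 30.7
eef_pos: [521.5, -112.2, 28.6]
tcp_rot: [3.12, -0.027, 0.288]
ft_force: [1.5, 1.4, -1.7]
opening: 0.143
```

```bash
python3 rel.py
python3 - <<'E'
from h import *
import pickle
s,c=grab("wrist","pics/w10.png");pickle.dump((s,c),open("w10.pkl","wb"))
s,c=grab("side","pics/s10.png")
i=cv2.imread("pics/s10.png");cv2.imwrite("pics/s10c.png",cv2.resize(i[160:230,235:325],None,fx=8,fy=8,interpolation=cv2.INTER_CUBIC))
i=cv2.imread("pics/w10.png");cv2.imwrite("pics/w10c.png",cv2.resize(i[20:220,210:430],None,fx=3,fy=3,interpolation=cv2.INTER_CUBIC))
E
```

```text
t 30.7 q [-0.335  0.623  1.969 -0.003  0.516  0.951] p [ 521.5 -112.2   28.6] yaw 16.5 tilt world [ 0.0314 -0.0127] tool [ 0.0265 -0.0211] F [ 1.5  1.4 -1.7] tau [ -0.9 -58.8 -13.7  -0.2   0.2   0.1]
fwd 88.9 lat 4.7 TCPz 28.6
```

View pics/s10c.png

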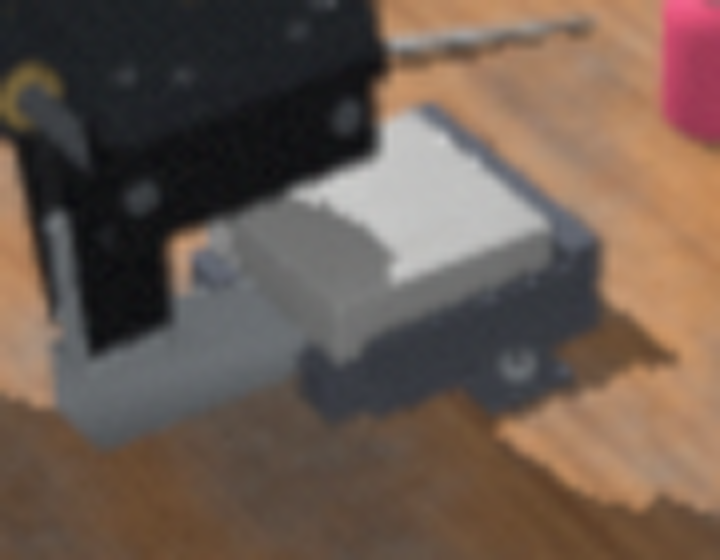

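View pics/w10c.png

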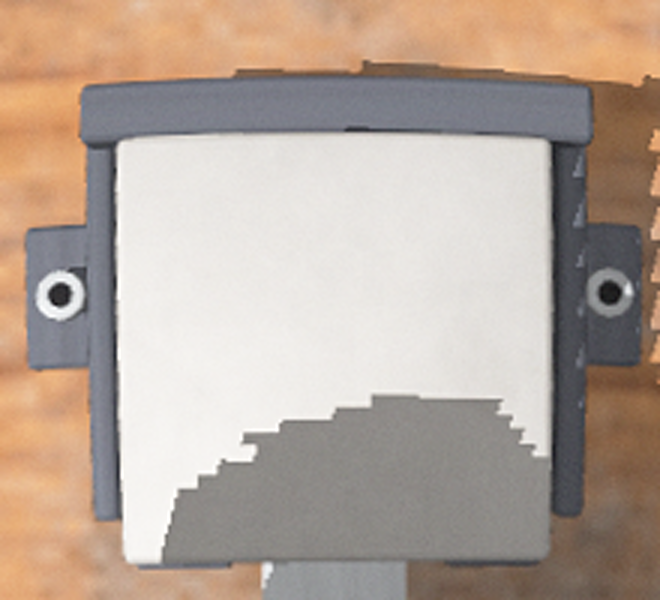

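Emit:
{"fn": "arm_command", "kwargs": {
  "deltas": [
    [[1, 0.03, 0.008, -0.001, 0], [1, 0.025, 0.007, -0.001, 0], [1, 0, 0, 0, 0]]
  ]
}}

```text
t: 31.05
eef_pos: [525.7, -110.8, 28.7]
tcp_rot: [3.121, -0.025, 0.288]
ft_force: [0.6, 2.0, -2.4]
opening: 0.147
```

```bash
python3 rel.py
python3 - <<'E'
from h import *
import pickle
s,c=grab("wrist","pics/w11.png");pickle.dump((s,c),open("w11.pkl","wb"))
s,c=grab("side","pics/s11.png")
i=cv2.imread("pics/s11.png");cv2.imwrite("pics/s11c.png",cv2.resize(i[160:230,235:325],None,fx=8,fy=8,interpolation=cv2.INTER_CUBIC))
i=cv2.imread("pics/w11.png");cv2.imwrite("pics/w11c.png",cv2.resize(i[20:220,210:430],None,fx=3,fy=3,interpolation=cv2.INTER_CUBIC))
E
```

```text
t 31.05 q [-0.33   0.626  1.958 -0.004  0.525  0.957] p [ 525.7 -110.8   28.7] yaw 16.5 tilt world [ 0.0293 -0.0124] tool [ 0.0245 -0.0202] F [ 0.6  2.  -2.4] tau [ -0.9 -58.7 -13.8  -0.3   0.2   0.1]
fwd 93.3 lat 4.9 TCPz 28.7
```

View pics/s11c.png

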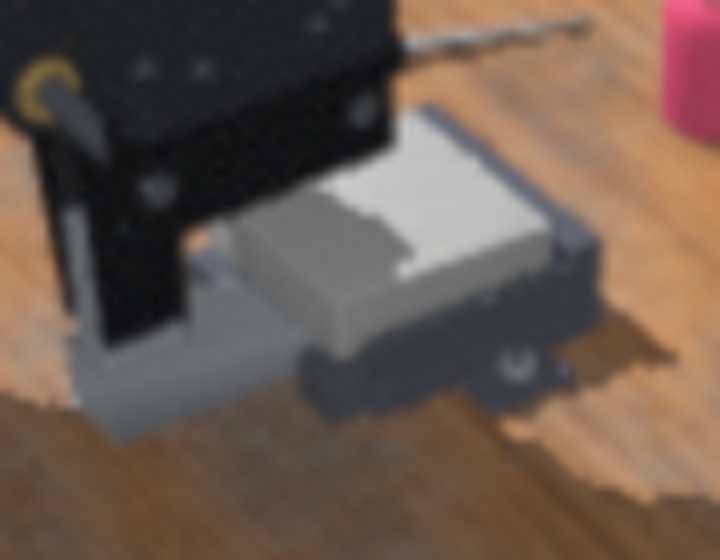

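View pics/w11c.png

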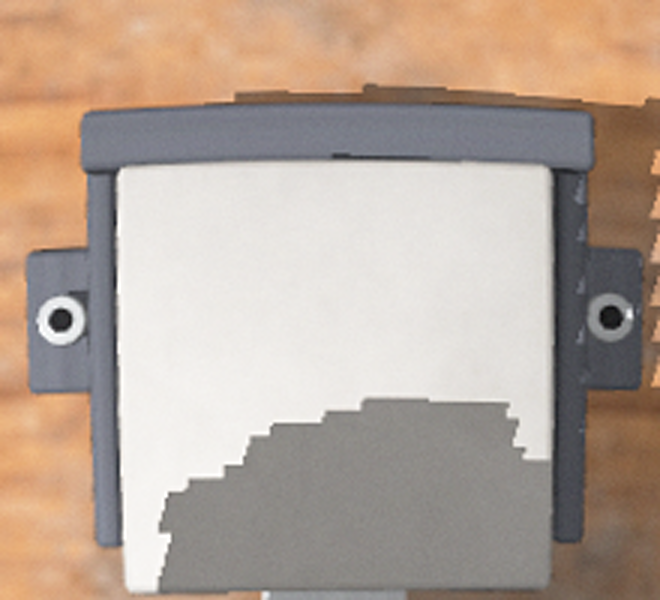

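Run:
```python
from fit import *
y=np.radians(16.7);B=np.array([594.5,-93.6])
def cor(x,yy,z,sh=0):
    return [B[0]+np.cos(y)*(x+sh)-np.sin(y)*yy,B[1]+np.sin(y)*(x+sh)+np.cos(y)*yy,z]
for sh,l in((0,0),(1,0),(2,0),(2,1),(2,2),(2,3)):
    t=l/66; print(sh,l,proj("side",np.array([cor(-33+19*t,-33,33+l,sh),cor(-33,-33,14+l,sh)])).round(2).tolist())
# subpixel: enlarge same crops for 3 images
for n in("side0","s10","s11"):
    i=cv2.imread(f"pics/{n}.png");cv2.imwrite(f"pics/z_{n}.png",cv2.resize(i[185:215,262:302],None,fx=14,fy=14,interpolation=cv2.INTER_LANCZOS4))
a=[cv2.imread(f"pics/z_{n}.png") for n in("side0","s10","s11")]
cv2.imwrite("pics/zz.png",cv2.resize(np.hstack(a),None,fx=.47,fy=.47)) 
# column profile through front-right vertical face region
for n in("side0","s10","s11"):
    g=cv2.cvtColor(cv2.imread(f"pics/{n}.png"),cv2.COLOR_BGR2GRAY)
    print(n);print(g[192:214,277:292:2].T.tolist())
```

```text
0 0 [[275.67, 200.0], [276.11, 207.72]]
1 0 [[276.1, 199.83], [276.53, 207.55]]
2 0 [[276.54, 199.66], [276.96, 207.37]]
2 1 [[276.64, 199.2], [276.94, 206.97]]
2 2 [[276.74, 198.74], [276.92, 206.57]]
2 3 [[276.84, 198.28], [276.89, 206.17]]
side0
[[183, 183, 185, 185, 187, 182, 161, 119, 106, 105, 104, 103, 102, 97, 84, 75, 59, 55, 54, 56, 74, 108], [182, 184, 185, 185, 185, 170, 123, 107, 103, 103, 102, 96, 94, 82, 58, 53, 54, 54, 55, 59, 67, 80], [183, 184, 185, 183, 170, 133, 108, 104, 102, 93, 76, 68, 54, 52, 49, 51, 54, 55, 54, 59, 72, 77], [179, 183, 182, 174, 142, 111, 103, 101, 93, 69, 56, 54, 51, 51, 53, 51, 54, 52, 53, 60, 71, 77], [177, 178, 176, 153, 112, 104, 102, 94, 76, 62, 56, 53, 52, 53, 52, 52, 53, 54, 55, 67, 74, 76], [179, 176, 156, 116, 103, 102, 97, 86, 70, 59, 52, 53, 52, 50, 52, 53, 51, 54, 62, 73, 76, 76], [178, 164, 123, 105, 102, 101, 85, 68, 63, 52, 51, 53, 51, 52, 53, 52, 54, 66, 78, 76, 78, 77], [164, 131, 107, 102, 101, 92, 69, 58, 52, 49, 52, 51, 50, 51, 51, 54, 58, 67, 74, 80, 81, 77]]
s10
[[116, 116, 117, 119, 120, 122, 124, 120, 116, 115, 115, 113
[... 824 characters left out ...]
, 61, 65, 74], [114, 117, 118, 120, 119, 120, 115, 114, 113, 110, 107, 97, 77, 63, 61, 60, 60, 62, 62, 65, 74, 81], [117, 117, 118, 120, 121, 115, 112, 113, 111, 101, 79, 64, 58, 56, 54, 56, 59, 59, 59, 65, 78, 82], [117, 120, 123, 119, 115, 112, 112, 110, 101, 77, 61, 58, 57, 57, 56, 58, 60, 60, 61, 65, 80, 83], [149, 183, 166, 125, 113, 113, 113, 103, 84, 65, 60, 57, 56, 55, 57, 57, 59, 57, 62, 73, 82, 85], [190, 177, 134, 114, 112, 112, 106, 92, 67, 60, 57, 58, 56, 57, 57, 58, 58, 60, 68, 80, 83, 85], [181, 145, 116, 112, 111, 107, 94, 73, 66, 57, 58, 57, 58, 56, 59, 59, 61, 75, 86, 85, 83, 83], [163, 122, 113, 111, 110, 99, 77, 61, 57, 59, 56, 57, 57, 58, 58, 56, 64, 73, 80, 86, 89, 85]]
```

Run:
```python
from h import *
import pickle
# subpixel: side edges of block top (bright vs dark cheek gap) at given rows, and front/rear edges
for n in("w9","w10","w11"):
    g=cv2.cvtColor(cv2.imread(f"pics/{n}.png"),cv2.COLOR_BGR2GRAY).astype(float)
    rows={"w9":(32,60,100,130,150,154),"w10":(70,100,150,190,200,204),"w11":(80,110,160,200,208,212)}[n]
    for r in rows:
        line=g[r]; 
        print(n,r,"L",line[238:258].astype(int).tolist(),"R",line[384:404].astype(int).tolist())
```

```text
w9 32 L [175, 135, 126, 129, 127, 127, 125, 120, 104, 78, 46, 216, 240, 232, 230, 231, 230, 231, 231, 229] R [218, 219, 218, 212, 190, 146, 51, 44, 59, 69, 75, 81, 79, 74, 72, 84, 87, 95, 103, 106]
w9 60 L [112, 120, 130, 129, 126, 125, 124, 115, 91, 64, 114, 242, 246, 239, 238, 238, 236, 239, 238, 237] R [220, 220, 218, 221, 205, 180, 114, 54, 48, 69, 71, 74, 78, 78, 80, 76, 72, 75, 67, 79]
w9 100 L [127, 123, 131, 136, 134, 123, 125, 116, 94, 72, 152, 243, 245, 243, 242, 242, 243, 243, 244, 243] R [223, 220, 222, 221, 213, 198, 145, 73, 46, 59, 69, 73, 78, 79, 76, 103, 117, 92, 80, 84]
w9 130 L [186, 140, 129, 141, 135, 130, 128, 123, 106, 75, 154, 233, 245, 245, 245, 245, 245, 245, 245, 245] R [225, 224, 226, 227, 222, 199, 155, 65, 46, 63, 74, 76, 80, 76, 71, 76, 121, 87, 71, 97]
w9 150 L [171, 164, 150, 124, 111, 105, 105, 104, 110, 111, 148, 225, 246, 246, 247, 247, 247, 247, 246, 247] R [224, 225, 223, 225, 216, 197, 139, 101, 99, 96, 91, 92, 90, 85, 88, 89, 92, 109, 106, 108]
w9 154 L [172, 164, 155, 146, 149, 151, 151, 156, 159, 161, 169, 217, 244, 245, 248, 247, 247, 246, 2
[... 1856 characters left out ...]
, 224, 224, 222, 223, 224, 222, 210, 180, 132, 37, 60, 70, 73, 74, 74, 77, 76, 76]
w11 200 L [184, 182, 172, 161, 136, 135, 140, 133, 131, 125, 113, 91, 115, 217, 244, 244, 245, 244, 244, 245] R [140, 137, 137, 141, 140, 138, 142, 139, 133, 119, 93, 75, 60, 61, 63, 61, 64, 62, 76, 75]
w11 208 L [171, 171, 169, 170, 169, 171, 170, 171, 163, 160, 157, 156, 159, 204, 243, 245, 246, 245, 245, 245] R [139, 135, 138, 141, 139, 138, 141, 136, 130, 116, 101, 98, 103, 99, 102, 100, 100, 95, 93, 92]
w11 212 L [164, 166, 171, 172, 178, 184, 183, 179, 175, 169, 160, 161, 166, 198, 241, 242, 245, 245, 245, 245] R [140, 135, 139, 139, 136, 134, 138, 134, 130, 103, 88, 96, 99, 99, 101, 101, 96, 98, 95, 95]
```

Run:
```python
from h import *
import pickle
from scipy.optimize import least_squares
c=pickle.load(open("w11.pkl","rb"))[1]
S={"w9":dict(eef_pos=np.array([501.8,-119.,31.6]),tcp_rot=np.array([3.117,-.033,.290])),"w10":pickle.load(open("w10.pkl","rb"))[0],"w11":pickle.load(open("w11.pkl","rb"))[0]}
# observations: points on left/right top edges (u,v) ; front edge rows and rear rows via crop reading
O={"w9":([(248.6,32),(248.1,60),(247.9,100),(247.9,130),(248.7,154)],[(389.2,32),(390,60),(390.3,100),(390.4,130),(389.6,154)]),
"w10":([(248,70),(247.9,100),(249.1,150),(250.2,190),(250.8,203)],[(393,70),(393.3,100),(393.4,150),(393.1,188),(392.5,203)]),
"w11":([(248.2,80),(248.5,110),(249.1,160),(250.5,200),(251,210)],[(393.9,80),(394,110),(394.2,160),(393.7,195),(393.2,210)])}
for n,(L,R) in O.items():
    s=S[n]
    # unknown: block lateral offset, yaw, lift, cam height error dz (fit by w9 lift=0)
    def X(p,uv,side):
        C,r=wray(s,c,*uv)
        # intersect with top plane: z=33+dz - pitch
        yaw=p[1]; ax=np.array([np.cos(yaw),np.sin(yaw)])
        # plane: z=33+lift*(33-xi)/66 ; iterate, xi along block x from centre (593,-91)+shift
        z=33.
        for _ in range(6):
            Y=C+r*(z-C[2])/r[2]; xi=(Y[:2]-[593+1.5,-91])@ax; z=33+p[2]*(33-xi)/66+p[3]
        return (Y[:2]-[593,-91])@[-ax[1],ax[0]]-p[0]-side*33
    for zc in(0,):
        f=lambda p:[X(p,o,1) for o in L]+[X(p,o,-1) for o in R]
        r=least_squares(f,[0,.29,0,0]);print(n,"lat,yaw,lift,dz",r.x.round(3),np.round(r.fun,2).tolist())
```

```text
w9 lat,yaw,lift,dz [ 1.384  0.291  0.426 -1.561] [-0.01, -0.01, -0.0, 0.1, -0.08, 0.07, -0.04, -0.03, -0.12, 0.12]
w10 lat,yaw,lift,dz [ 1.285  0.297  1.132 -1.574] [-0.03, 0.07, -0.07, 0.03, 0.0, -0.04, 0.04, 0.03, -0.08, 0.04]
w11 lat,yaw,lift,dz [ 1.219  0.295  2.188 -1.222] [0.03, -0.06, 0.06, 0.01, -0.03, -0.06, 0.09, -0.02, -0.04, 0.03]
```

Emit:
{"fn": "arm_command", "kwargs": {
  "deltas": [
    [[1, 0.022, 0.006, -0.001, 0], [1, 0.02, 0.006, -0.001, 0], [1, 0, 0, 0, 0], [1, 0, 0, 0, 0]]
  ]
}}

```text
t: 31.48
eef_pos: [528.7, -109.8, 28.7]
tcp_rot: [3.122, -0.023, 0.288]
ft_force: [-2.1, 0.9, 0.2]
opening: 0.147
```

```bash
python3 rel.py
python3 - <<'E'
from h import *
import pickle
s,c=grab("wrist","pics/w12.png");pickle.dump((s,c),open("w12.pkl","wb"))
grab("side","pics/s12.png")
g=cv2.cvtColor(cv2.imread("pics/w12.png"),cv2.COLOR_BGR2GRAY).astype(float)
for r in(85,115,165,200,212,216):print(r,"L",g[r,238:258].astype(int).tolist(),"R",g[r,384:404].astype(int).tolist())
print(g[205:228,320].astype(int).tolist(),g[205:228,270].astype(int).tolist())
gs=cv2.cvtColor(cv2.imread("pics/s12.png"),cv2.COLOR_BGR2GRAY);print(gs[192:214,277:292:2].T.tolist())
i=cv2.imread("pics/s12.png");cv2.imwrite("pics/s12c.png",cv2.resize(i[160:230,235:325],None,fx=8,fy=8,interpolation=cv2.INTER_CUBIC))
E
```

```text
t 31.48 q [-0.326  0.629  1.95  -0.005  0.532  0.962] p [ 528.7 -109.8   28.7] yaw 16.5 tilt world [ 0.0273 -0.0122] tool [ 0.0227 -0.0194] F [-2.1  0.9  0.2] tau [  0.1 -58.3 -15.    0.   -0.5   0.1]
fwd 96.5 lat 5.0 TCPz 28.7
85 L [166, 131, 125, 124, 121, 121, 123, 119, 106, 82, 77, 191, 238, 232, 230, 230, 231, 229, 233, 232] R [220, 219, 219, 215, 218, 215, 219, 218, 199, 175, 126, 42, 52, 65, 68, 79, 81, 75, 73, 73]
115 L [127, 106, 130, 131, 130, 129, 120, 120, 109, 86, 65, 200, 243, 238, 235, 235, 235, 235, 235, 236] R [223, 222, 222, 219, 222, 219, 219, 220, 209, 189, 126, 58, 45, 61, 71, 76, 81, 79, 77, 74]
165 L [168, 171, 139, 127, 136, 139, 133, 127, 125, 112, 86, 110, 218, 243, 242, 241, 242, 240, 242, 242] R [229, 224, 224, 226, 223, 224, 222, 224, 215, 184, 135, 33, 60, 71, 73, 78, 81, 75, 74, 71]
200 L [183, 183, 178, 149, 137, 140, 145, 144, 134, 129, 121, 97, 118, 218, 244, 242, 244, 243, 244, 244] R [141, 141, 138, 138, 141, 139, 142, 139, 141, 129, 93, 55, 73, 76, 79, 72, 74, 74, 68, 68]
212 L [177, 177, 173, 171, 172, 173, 165, 168, 164, 165, 160, 159, 151, 187,
[... 654 characters left out ...]
 61, 66, 74], [115, 117, 117, 118, 121, 118, 116, 112, 114, 112, 107, 95, 73, 62, 60, 59, 60, 61, 61, 64, 75, 81], [117, 118, 116, 119, 122, 115, 113, 112, 111, 101, 78, 65, 57, 56, 56, 58, 60, 60, 59, 64, 77, 83], [117, 118, 122, 122, 116, 114, 110, 110, 100, 76, 63, 59, 58, 55, 58, 58, 59, 58, 58, 66, 77, 85], [118, 120, 119, 115, 114, 113, 111, 101, 82, 65, 61, 57, 56, 58, 57, 57, 59, 57, 61, 72, 84, 86], [184, 170, 125, 113, 112, 109, 106, 90, 66, 61, 57, 55, 58, 58, 57, 59, 58, 59, 69, 80, 82, 84], [177, 140, 115, 112, 111, 106, 93, 70, 62, 56, 56, 57, 58, 59, 58, 58, 59, 74, 84, 86, 82, 85], [158, 119, 113, 113, 110, 100, 76, 62, 58, 57, 57, 58, 57, 58, 58, 59, 64, 73, 81, 87, 88, 85]]
```

View pics/s12c.png

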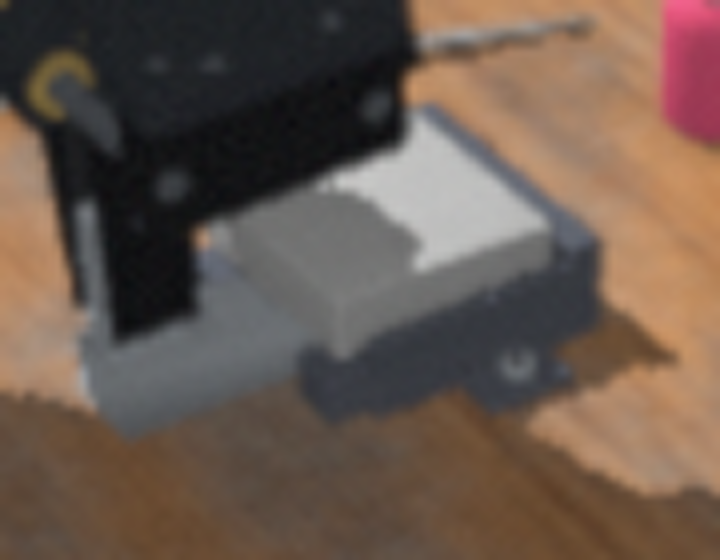

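View pics/w12.png

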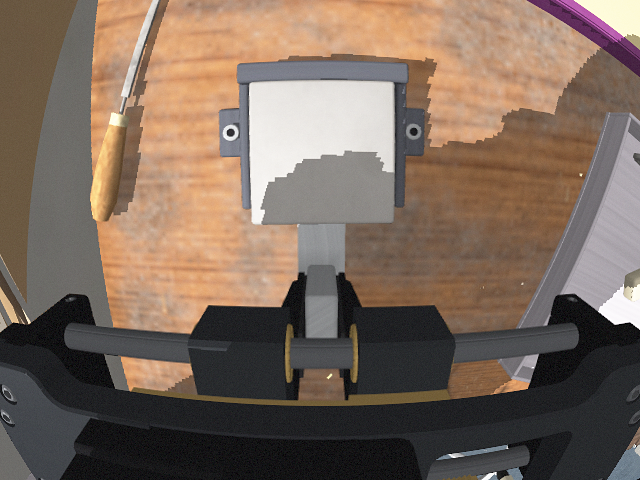

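Run:
```python
from h import *
import pickle
from scipy.optimize import least_squares
s,c=pickle.load(open("w12.pkl","rb"))
L=[(248.6,85),(248.7,115),(249.5,165),(250.5,200),(251.25,214)];R=[(394.0,85),(394.1,115),(394.1,165),(393.7,200),(393.25,214)]
def X(p,uv,side):
    C,r=wray(s,c,*uv);ax=np.array([np.cos(p[1]),np.sin(p[1])]);z=33.
    for _ in range(6):
        Y=C+r*(z-C[2])/r[2]; xi=(Y[:2]-[594.5,-91])@ax; z=33+p[2]*(33-xi)/66+p[3]
    return (Y[:2]-[593,-91])@[-ax[1],ax[0]]-p[0]-side*33
for drop in(None,0,2,4):
    l=[o for k,o in enumerate(L) if k!=drop];rr=[o for k,o in enumerate(R) if k!=drop]
    r=least_squares(lambda p:[X(p,o,1) for o in l]+[X(p,o,-1) for o in rr],[0,.29,0,0]);print(r.x.round(3),np.round(r.fun,2).tolist())
# front edge row at col 320/270 -> where is front top edge
i=cv2.imread("pics/w12.png");cv2.imwrite("pics/w12c.png",cv2.resize(i[190:240,225:415],None,fx=4.2,fy=4.2,interpolation=cv2.INTER_CUBIC))
```

```text
[ 1.249  0.294  2.847 -1.726] [-0.0, -0.01, 0.01, 0.05, -0.05, -0.06, 0.07, 0.04, -0.05, 0.0]
[ 1.264  0.295  3.177 -1.977] [-0.01, 0.01, 0.05, -0.05, -0.0, 0.01, -0.04, 0.03]
[ 1.244  0.294  2.856 -1.714] [-0.0, -0.01, 0.05, -0.04, -0.06, 0.08, -0.04, 0.01]
[ 1.258  0.293  3.014 -1.763] [0.01, -0.01, -0.01, 0.01, -0.06, 0.07, 0.04, -0.04]
```

View pics/w12c.png

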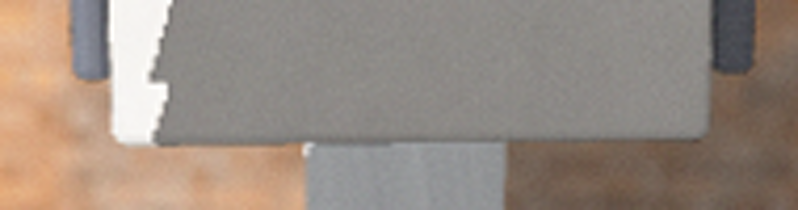

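Run:
```python
from st import *
st(); print(env.job_done()); st()
```

```text
t 31.58 q [-0.326  0.629  1.95  -0.005  0.532  0.962] p [ 528.7 -109.8   28.6] yaw 16.5 tilt world [ 0.0273 -0.0121] tool [ 0.0227 -0.0194] F [-1.7 -0.2  1.1] tau [  0.1 -57.8 -14.7   0.   -0.4   0. ]
the job is handed in; nothing more can be done
None
the job is handed in; nothing more can be done
```

I gripped the tapered wedge by its tab and lifted it out of the bin. I lined it up with the cradle channel and pushed it thin end first under the block's front edge. The job was handed in at 31.6 s with the gripper still holding the wedge (opening 0.147, about 14 mm).

**Last checks**
- **Lift:** the final wrist picture puts the front edge 2.8 to 3.2 mm up, and the push distance gives about 3.1 mm. The side camera was too coarse to do more than roughly agree. I did not measure the two front corners separately.
- **Block:** it has moved back against the rear stop (about 2 mm).
- **Wedge:** it lies almost flat on the worktop, centred in the channel to about 1 mm. Wrist force at the end was about 2 N.
- **Bin:** the flat twin, eraser and tweezers were never touched, but I took no final picture of the bin.

**What went wrong**
- **Tool tilt:** the gripper gradually tilted during fast moves, up to about 0.2 rad, and the moves offer no way to correct that directly. I straightened it by pressing one finger against the outside of the fixed bin wall.
- **Force on the bin wall:** the press was mostly 25 to 40 N. One reading reached about 53 N on the finger, and the finger once slid over the wall. The 40 N limit is worded for the arm and the gripper's body, so I do not know whether this counts against it. Wrist force stayed well under 120 N in every reading.
- **Position estimates:** the fixed cameras and the wrist camera disagreed by up to about 3 mm, so I used close wrist views for the grasp and the insertion.

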